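# Comb the sosatie sticks and zero the scale

### The job

Get the scale ready for portioning sosaties: take the rake by its handle from its grey silicone rest and comb the four sticks scattered on the scale's deck up against the tall fence beside the dial, so that they lie flat and side by side in close, parallel rows along it; touch the sticks only with the rake and don't press hard. Then stand the rake upright on the middle of that rest again and let it go, and last of all turn the tare knob until its pointer reads zero. Leave the crockery, jar, spoon and brush where they are.

Things in the scene. Friction and masses are not known exactly. Their poses are not given: they have to be found in the camera images.
- scale: Low white platform scale, fixed. Origin: underside, below the deck's centre; z up, y roughly to the robot's left (yaw within 7 deg). Flat aluminium deck, top 30 mm above the counter, 200 mm (x) by 320 mm (y) inside its rims. Rims on three sides: 12 mm above the deck, 8 mm thick. On the +y side, towards the dial, a fence: 24 mm above the deck, 10 mm thick, inner face at y = 160 mm, along x.
- fence (a point): Middle of the fence's inner face, at deck height.
- dial (a point): Centre of the white dial face (100 mm) on top of the grey pod beyond the fence; pod 130 mm (x) by 110 mm (y), top 50 mm above the counter. The knob turns about the vertical through this point. Short black ticks every 0.25 rad; the zero mark is the one long, thick tick, in the scale's +x direction (away from the robot).
- knob (a point): Middle of the tare knob's bar grip, on its axis, 75 mm above the counter; x axis along the bar towards the pointer. Steel bar 46 mm long, 12 mm wide, 26 mm high (62 to 88 mm above the counter) on a 48 mm steel disc. A small black pointer sticks out below one end of the bar; a black line on the bar's top runs from the middle to that end.
- tare (a joint): Tare knob angle in rad: 0 when the pointer is at the zero mark, positive counter-clockwise seen from above; starts between 0.5 and 1.4. Stops at -1.6 and 1.6. Turns stiffly (about 0.03 N m) and stays where it is left.
- rake: Wooden hand rake with steel tines, about 160 g, standing on its tines. Origin: foot centre, at the tine tips; z up, x along the head. Two rows of four 6 mm tines, 34 mm long, at x = -63, -21, 21, 63 mm, y = -12 and 12 mm. Head bar 140 (x) by 32 (y) mm, 32 to 46 mm above the tips. Handle block 60 (x) by 22 (y) mm, 46 to 96 mm above the tips, gripped across its 22 mm.
- rest: Flat grey silicone rest, fixed, 180 mm (x) by 85 mm (y), 4 mm thick. Origin: centre of its underside on the counter; x along its length.
- stick1: One of four equal flat sticks of pale wood (sosatie skewers), 130 mm long (x), 12 mm wide (y), 10 mm high, 15 g, lying on the deck. Origin: centre of its underside. Scattered at up to 23 degrees either way from the fence's direction.
- stick2: One of four equal flat sticks of pale wood (sosatie skewers), 130 mm long (x), 12 mm wide (y), 10 mm high, 15 g, lying on the deck. Origin: centre of its underside. Scattered at up to 23 degrees either way from the fence's direction.
- stick3: One of four equal flat sticks of pale wood (sosatie skewers), 130 mm long (x), 12 mm wide (y), 10 mm high, 15 g, lying on the deck. Origin: centre of its underside. Scattered at up to 23 degrees either way from the fence's direction.
- stick4: One of four equal flat sticks of pale wood (sosatie skewers), 130 mm long (x), 12 mm wide (y), 10 mm high, 15 g, lying on the deck. Origin: centre of its underside. Scattered at up to 23 degrees either way from the fence's direction.
- jug: Blue ceramic jug, 165 mm high, about 112 mm across, loose; leave it. Origin: centre of its underside.
- bowl: White ceramic bowl, 100 mm across, 50 mm high, loose; leave it. Origin: centre of its underside.
- jar: Small glass jar with steel cap, 44 mm across, 85 mm high, loose; leave it. Origin: centre of its underside.
- spoon: Steel measuring spoon, 150 mm long, lying on the counter; leave it. Origin: middle of its underside.
- brush: Grey brush, 190 mm long, lying on the counter; leave it. Origin: middle of its underside.
- mug: White mug, 80 mm across, 90 mm high, loose; leave it. Origin: centre of its underside.
Things that resemble listed ones, but are neither listed nor needed, are in the scene too. What is shaped like the stick3 but blue is not meant.

How it is judged:
By the outcome, as a careful person would: the job done as asked, in the order asked, and still so for the second after the job is handed in, with the robot touching nothing.
It also fails if it takes over 59 s, if anything falls off the work surface, if the arm or the gripper's body presses on something with over 40 N, if the wrist force passes 120 N, or if a joint passes its speed limit or range.

### The arm

A 6-joint arm with a two-finger parallel gripper is mounted at the origin on the work surface. World frame = base frame: x ahead of the robot, y to its left, z up, the work surface at z = 0. Lengths are in m, angles in rad, forces in N, time in s.
With the tool pointing down it reaches from about 0.35 to 0.85 m from the base axis. Payload 8.1 kg.
Tool frame: the origin (TCP) lies between the finger pads; the fingertips stand nose_length ahead of it and the grasp point (between the pads) lies 2 mm behind it (nose_length is the distance from the TCP to the fingertips, in m); z points along the fingers, x is the direction in which the jaws open and shut, and the axes are right-handed (so a half turn about z gives the same grasp; the last joint's range is limited). The gripper opens to 93 mm and grips with 3 to 60 N. Pads are 15 mm wide; open, the fingers measure 128 mm over their backs; the gripper's body (75 mm by 188 mm) begins 65 mm behind the grasp point.
Start: joints at [1.026, 0.13, 1.488, -0, 1.523, -0.085], TCP at [0.266, 0.538, 0.236] pointing down, gripper open.
Joint ranges: [-2.96, 2.96], [-0.89, 2.26], [0.02, 2.5], [-1.34, 4.48], [0, 2.73], [-2.66, 2.66]. Speed limits (rad/s): [2.39, 2.39, 2.79, 3.14, 3.14, 3.14].

### API

Orientations are given as a rotation vector (axis times angle).
In Python, from plant import * gives the robot as it stands.
- The arm moves only by the tool carry_out, never from a script. Its argument "steps" is a list of rows, each an object with "xyz": the shift along the world's x, y, z in cm, a list of three; "rot": the turn, a rotation vector about the world's x, y, z in degrees, a list of three. In form: [{"xyz": [tx, ty, tz], "rot": [rx, ry, rz]}, ...]. A call has 1 to 10 rows; each row is the pose to reach, as a shift and turn from the pose commanded when the call began; what a row does not reach only later rows make up. A row lasts 1/10 s, in which the tool goes at most 50 mm and 8.59 degrees, less where a joint would pass 70% of its speed; a pose out of reach is approached as far as the arm can. A call with a gripper value outside its range is refused whole. "grip" is the opening, from 0 (shut) to 1 (fully open), set as the call begins (left out, the last holds). The fingers move at their own pace and stop on an object; "force" is the grip in N (left out, the last holds). Time passes only in rows, so rows that repeat a pose let the fingers close. It gives the time, the measured TCP pose, the force and the opening at its end, in the units of the state.
- read_state(): the state, without advancing time (a new reading comes with each control period).
- read_camera(name): name is "side" or "top" or "wrist"; returns the picture (384x512x3 uint8, red, green, blue); there is no depth.
- calibration(name): a dict with "fov_y" (degrees; the focal length in pixels is half the picture's height over the tangent of half this angle, whatever the lens; pixels are square), "cx", "cy" (the principal point, pixels), "dist_coeffs" ([k1, k2, p1, p2, k3] as OpenCV has them; the pictures are not rectified), "xyz" and "attitude" of the camera in the world. Camera axes: x right, y down, z forward; pixel columns grow to the right and rows downward; lengths in m; the calibration is good to about 2 mm. A picture is of the moment at which its call begins: read the wrist's pose just before it. calibration takes no time and is no camera call; for the wrist camera it gives the pose at the moment of the call.
- close_job(): hands the job in, once; it reports no verdict.
The state is a dict: "t": time; "q": joint angles; "dq": joint speeds; "joint_torque": joint torques, N m; "tool_pos": TCP position; "orientation": TCP orientation; "force": force on the tool from outside, world axes, zero at the start; "wrist_torque": the same for the moment, N m; "opening": finger opening in m.
Only numpy, scipy, OpenCV 4.12 (cv2) and the standard library are available. Lean on these libraries where they do the work, as an engineer would, in place of code of your own. Each camera call takes 0.05 s, during which the arm holds its last target.

## Working session

There is one attempt and no reset: what is moved stays moved. The work goes in short steps, Python scripts to look and compute and a tool call to move; the robot and the scene stay as the last step left them, time stands still between calls to the robot, and variables do not carry over. Pictures are saved under pics/ and viewed, and the job is handed in when it is done.

Besides the shell and the picture viewer there is one more tool, called after ">>>" by a JSON object that holds its "method" and its "body". carry_out: Moves the arm, as the interface text tells. Its arguments: {"type":"object","properties":{"steps":{"type":"array","items":{"type":"object","properties":{"xyz":{"type":"array","items":{"type":"number"}},"rot":{"type":"array","items":{"type":"number"}}}}},"grip":{"type":"number"},"force":{"type":"number"}},"required":["steps"]}

```bash
ls; mkdir -p pics
python3 - <<'E'
from plant import *
import cv2
s=read_state();print(s)
for n in ("top","side","wrist"):
    print(n,calibration(n)); im=read_camera(n); cv2.imwrite(f"pics/{n}0.png",im[:,:,::-1])
E
```

```text
pics
{'t': 0.0, 'q': array([ 1.02560135e+00,  1.31167440e-01,  1.48928347e+00, -3.29896442e-05,
        1.52300256e+00, -8.53781971e-02]), 'dq': array([ 0.00131525, -0.00124051,  0.0007941 , -0.00070324,  0.00030913,
        0.00083093]), 'joint_torque': array([ 1.96187262e-03, -5.59823799e+01, -4.91782951e+01,  7.67349545e-02,
        3.50857351e-02, -1.22541460e-04]), 'tool_pos': array([0.26596532, 0.53722252, 0.23458138]), 'orientation': array([ 2.66848649e+00,  1.65629028e+00, -2.58171587e-03]), 'force': array([ 0.25183727, -0.791683  ,  0.87334644]), 'wrist_torque': array([0.01249105, 0.04676842, 0.01057263]), 'opening': 0.09326948456732444}
top {'fov_y': 55.21878421738201, 'cx': 256.79343614092204, 'cy': 194.81367104386968, 'dist_coeffs': array([-0.06664994,  0.        ,  0.        ,  0.        ,  0.        ]), 'xyz': array([0.47844757, 0.03491141, 1.01818229]), 'attitude': array([-2.18402267,  2.1500987 , -0.04196537])}
side {'fov_y': 52.351891888720026, 'cx': 251.76458563668018, 'cy': 187.47884519229996, 'dist_coeffs': array([0.02576933, 0.        , 0.        , 0.        , 0.        ]), 'xyz': array([0.98608974, 0.9032167 , 0.75487045]), 'attitude': array([-0.61021049, -2.54107021,  1.31895352])}
wrist {'fov_y': 61.13986299330255, 'cx': 254.02786410915328, 'cy': 191.6562147129311, 'dist_coeffs': array([-0.03155604,  0.        ,  0.        ,  0.        ,  0.        ]), 'xyz': array([0.19060817, 0.57474151, 0.38459664]), 'attitude': array([2.44452083, 1.51817735, 0.22663004])}
```

View pics/top0.png

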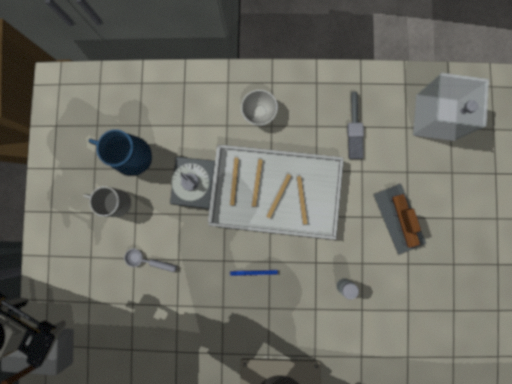

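View pics/side0.png

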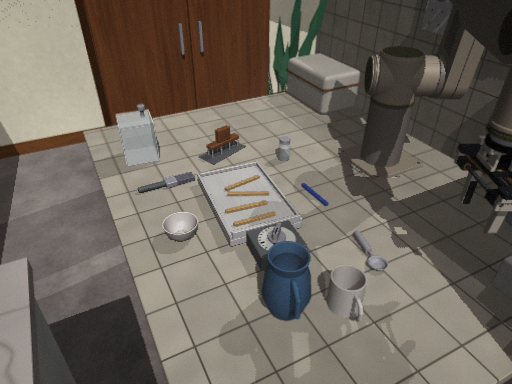

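View pics/wrist0.png

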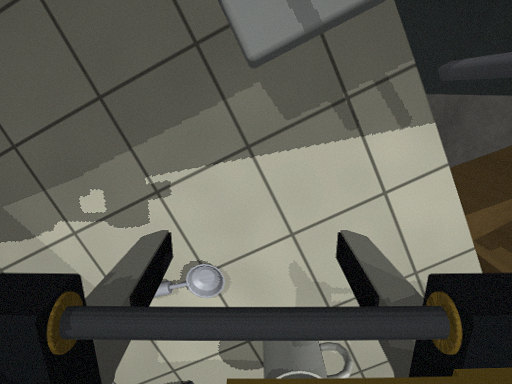

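The top view shows the rest and rake at (403,220). The scale deck has four pale sticks at (235,182), (258,183), (280,197) and (303,200). The fence is at (214,188) and the dial at (190,182). The lookalikes are the blue stick at (254,272), which isn't meant, and the brush, which stays put. I'll check the choice in close crops.

```bash
cat > h.py <<'E'
import numpy as np, cv2
from plant import *
from scipy.spatial.transform import Rotation as R
def K(c):
    f=192/np.tan(np.radians(c['fov_y']/2)); return np.array([[f,0,c['cx']],[0,f,c['cy']],[0,0,1.]])
def p2w(c,uv,z):
    uv=np.array(uv,float).reshape(-1,1,2)
    n=cv2.undistortPoints(uv,K(c),c['dist_coeffs']).reshape(-1,2)
    d=np.c_[n,np.ones(len(n))]@R.from_rotvec(c['attitude']).as_matrix().T
    o=np.array(c['xyz']); t=(np.broadcast_to(z,len(n))-o[2])/d[:,2]
    return o+d*t[:,None]
def w2p(c,P):
    M=R.from_rotvec(c['attitude']).as_matrix(); 
    rv=cv2.Rodrigues(M.T)[0]; t=-M.T@np.array(c['xyz'])
    return cv2.projectPoints(np.array(P,float).reshape(-1,1,3),rv,t,K(c),c['dist_coeffs'])[0].reshape(-1,2)
def crop(src,dst,x0,y0,x1,y1,s):
    im=cv2.imread(src)[y0:y1,x0:x1]; cv2.imwrite(dst,cv2.resize(im,None,fx=s,fy=s,interpolation=cv2.INTER_CUBIC))
E
python3 -c "
from h import *
crop('pics/top0.png','pics/c1.png',160,135,350,245,4.2)
crop('pics/top0.png','pics/c2.png',360,170,440,260,6.5)"
```

```text
(no output)
```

View pics/c1.png

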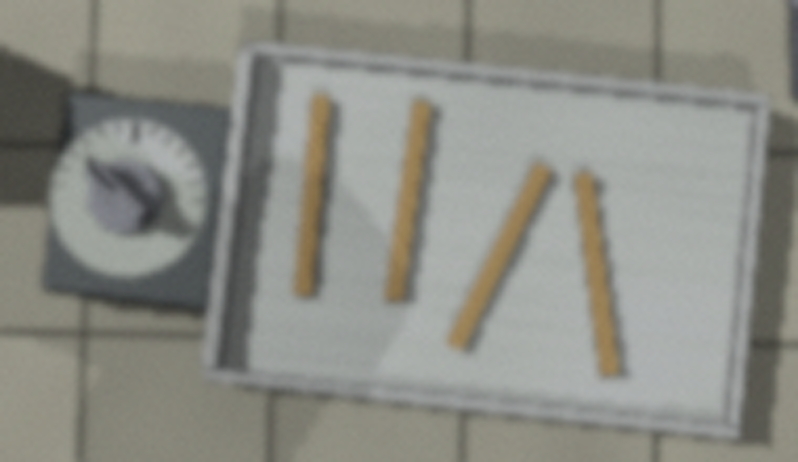

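View pics/c2.png

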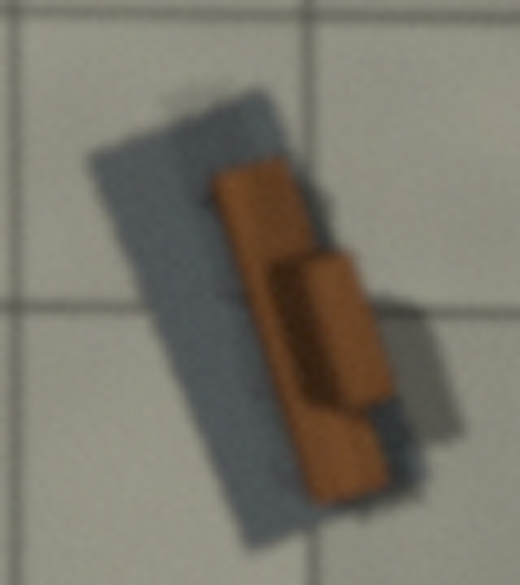

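The crops confirm the choices. The rake stands on the grey rest, with its handle top at about (417,220). There are four pale sticks, and the pointer and black line on the knob point up-left. Next I'll turn pixels into poses.

```bash
cat > m.py <<'E'
from h import *
c=calibration('top')
u1=lambda L:[((x+.5)/4.2-.5+160,(y+.5)/4.2-.5+135) for x,y in L]
u2=lambda L:[((x+.5)/6.5-.5+360,(y+.5)/6.5-.5+170) for x,y in L]
np.set_printoptions(precision=4,suppress=True)
def rect(n,P):
    a=P[1]-P[0]; 
    print(n,P[:,:2].tolist() if 0 else '', 'c',P.mean(0),'edges',[round(float(np.linalg.norm(P[(i+1)%4]-P[i])),4) for i in range(4)],'ang',[round(float(np.degrees(np.arctan2(*(P[(i+1)%4]-P[i])[1::-1]))),1) for i in range(4)])
rect('restz4',p2w(c,u2([(90,155),(265,92),(425,498),(250,550)]),.004))
rect('handle',p2w(c,u2([(303,262),(350,252),(397,393),(348,410)]),.100))
rect('head',p2w(c,u2([(212,182),(285,157),(388,487),(315,505)]),.050))
P=p2w(c,u1([(240,47),(768,97),(738,435),(205,375)]),[.054,.042,.042,.054]); rect('scale',P)
yaw=np.arctan2(*(P[0]+P[1]-P[2]-P[3])[1::-1]); 
yaw2=np.arctan2(*(P[0]+P[3]-P[1]-P[2])[1::-1])-np.pi/2
print('yaw',np.degrees([yaw,yaw2]))
yy=(yaw+yaw2)/2
ex=np.array([np.cos(yy),np.sin(yy)]);ey=np.array([-ex[1],ex[0]])
C=P.mean(0)[:2]-ey*.001
print('scale C',C,[((p[:2]-C)@ex,(p[:2]-C)@ey) for p in P])
S=[[(322,95),(305,297)],[(424,99),(399,300)],[(543,165),(459,347)],[(585,173),(611,376)]]
for s in S:
    q=p2w(c,u1(s),.040); m=q.mean(0)[:2]-C; d=(q[0]-q[1])[:2]
    print('stick',m@ex*1e3,m@ey*1e3,'len',np.linalg.norm(d),'ang rel',np.degrees(np.arctan2(d@ey,d@ex)))
d=p2w(c,u1([(127,197)]),.05)[0]; print('dial',d,(d[:2]-C)@ex,(d[:2]-C)@ey)
k=p2w(c,u1([(92,160),(158,228)]),.075);
E
python3 m.py
```

```text
restz4  c [ 0.4911 -0.3224  0.004 ] edges [0.0802, 0.1837, 0.078, 0.1789] ang [-69.6, -158.7, 106.8, 22.1]
handle  c [ 0.488 -0.324  0.1  ] edges [0.0187, 0.0566, 0.0202, 0.0589] ang [-77.4, -161.8, 109.4, 16.7]
head  c [ 0.487  -0.3234  0.05  ] edges [0.0318, 0.1389, 0.0307, 0.136] ang [-70.5, -162.9, 104.2, 17.5]
scale  c [0.5602 0.0189 0.048 ] edges [0.3381, 0.2154, 0.3366, 0.2094] ang [-94.4, 175.0, 84.5, -4.6]
yaw [-4.8102 -4.9551]
scale C [0.5602 0.0179] [(np.float64(0.1048892496461423), np.float64(0.17008721890094464)), (np.float64(0.10748648708752269), np.float64(-0.16781855058267137)), (np.float64(-0.10791300915656996), np.float64(-0.1673367166601023)), (np.float64(-0.10446272757709478), np.float64(0.16906804834182906))]
stick 16.255153914504735 114.59540324121478 len 0.13037752456059923 ang rel 1.32683810620971
stick 20.164434811320714 51.903020983532045 len 0.12993501919452305 ang rel -1.2164734731742364
stick -10.240437342546388 -8.464931648305196 len 0.12771642672103534 ang rel -19.079427176165122
stick -15.73971424279267 -70.61757710274654 len 0.1298696466367849 ang rel 12.626797399670885
dial [0.5825 0.249  0.05  ] 0.002637607224303366 0.23213397161958108
```

>>> {"method": "carry_out", "body": {"steps": [{"xyz":[0.6,-2,0],"rot":[0,0,-3]},{"xyz":[1.6,-6,0],"rot":[0,0,-9]},{"xyz":[2.8,-10.5,0],"rot":[0,0,-17]},{"xyz":[4,-15.2,0],"rot":[0,0,-25]},{"xyz":[5.2,-19.9,0],"rot":[0,0,-33]},{"xyz":[6.4,-24.6,0],"rot":[0,0,-41]},{"xyz":[7.6,-29.3,0],"rot":[0,0,-49]},{"xyz":[8.8,-34,0],"rot":[0,0,-57]},{"xyz":[10,-38.7,0],"rot":[0,0,-65]},{"xyz":[11.2,-43.4,0],"rot":[0,0,-73]}]}}

```text
t: 1.15
tool_pos: [0.3782, 0.1019, 0.2356]
orientation: [-3.13, 0.264, -0.001]
force: [1.6, -0.1, -1.0]
opening: 0.0932
```

>>> {"method": "carry_out", "body": {"steps": [{"xyz":[1.2,-4.7,0],"rot":[0,0,-8]},{"xyz":[2.4,-9.4,0],"rot":[0,0,-16]},{"xyz":[3.6,-14.1,0],"rot":[0,0,-24]},{"xyz":[4.8,-18.8,0],"rot":[0,0,-32]},{"xyz":[6,-23.5,0],"rot":[0,0,-40]},{"xyz":[7.2,-28.2,0],"rot":[0,0,-48]},{"xyz":[8.6,-33,0],"rot":[0,0,-56]},{"xyz":[9.8,-37.5,0],"rot":[0,0,-62]},{"xyz":[10.9,-42,0],"rot":[0,0,-63.2]},{"xyz":[10.95,-42.7,0],"rot":[0,0,-63.2]}]}}

```text
t: 2.15
tool_pos: [0.4873, -0.3274, 0.2339]
orientation: [2.528, -1.863, -0.003]
force: [-0.8, 1.2, -0.6]
opening: 0.093
```

```bash
cat > w.py <<'E'
import sys
from h import *
import json
n=sys.argv[1]; cam=sys.argv[2] if len(sys.argv)>2 else 'wrist'
c=calibration(cam); im=read_camera(cam); cv2.imwrite(f'pics/{n}.png',im[:,:,::-1])
json.dump({k:(v.tolist() if hasattr(v,'tolist') else v) for k,v in c.items()},open(f'pics/{n}.json','w'))
s=read_state(); M=R.from_rotvec(s['orientation']).as_matrix()
np.set_printoptions(precision=4,suppress=True)
print(s['t'],s['tool_pos'],'yaw',np.degrees(np.arctan2(M[1,0],M[0,0])),'z',M[:,2],'F',s['force'],'op',s['opening'])
E
python3 w.py w1
```

```text
2.2 [ 0.4871 -0.3262  0.2341] yaw -72.72429731256112 z [-0.0019  0.0008 -1.    ] F [ 0.0286  1.6726 -0.6461] op 0.09291496046522955
```

View pics/w1.png

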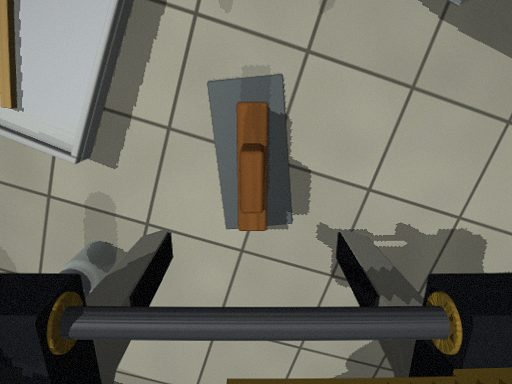

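Wrist view: the rest's corners are at (208,81), (283,74), (292,222) and (227,229). The rake head runs from (237,102) to (267,230), with the handle top around (252,180). I'll measure it in an enlarged crop.

```bash
python3 -c "
from h import *
crop('pics/w1.png','pics/c3.png',195,65,305,240,3.4)"
```

```text
(no output)
```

View pics/c3.png

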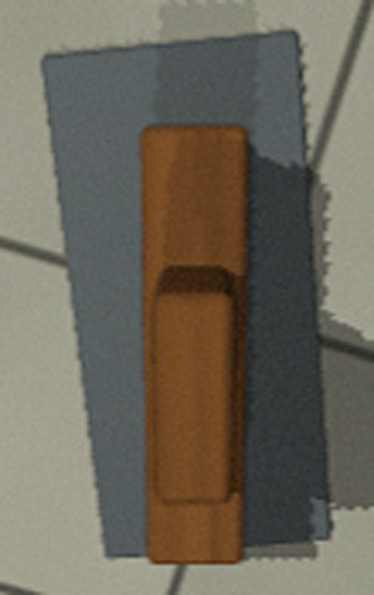

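```bash
cat > m2.py <<'E'
from h import *
import json
np.set_printoptions(precision=4,suppress=True)
c=json.load(open('pics/w1.json')); c['dist_coeffs']=np.array(c['dist_coeffs'])
u=lambda L:[((x+.5)/3.4-.5+195,(y+.5)/3.4-.5+65) for x,y in L]
def rect(n,L,z):
    P=p2w(c,u(L),z); e=[np.roll(P,-1,0)[i]-P[i] for i in range(4)]
    print(n,P.mean(0),[round(float(np.linalg.norm(v)),4) for v in e],[round(float(np.degrees(np.arctan2(v[1],v[0]))),1) for v in e])
rect('rest',[(42,58),(297,30),(330,537),(107,557)],.004)
rect('head',[(141,127),(247,127),(243,562),(148,562)],.050)
rect('handle',[(157,290),(233,290),(228,502),(158,502)],.100)
E
python3 m2.py
```

```text
rest [ 0.493 -0.322  0.004] [0.0836, 0.1782, 0.0834, 0.1777] [-66.9, -157.4, 112.8, 22.7]
head [ 0.4882 -0.3237  0.05  ] [0.0309, 0.138, 0.0312, 0.138] [-72.8, -162.6, 107.2, 17.3]
handle [ 0.4887 -0.3237  0.1   ] [0.0197, 0.0586, 0.0192, 0.0586] [-72.8, -163.6, 107.2, 16.8]
```

>>> {"method": "carry_out", "body": {"steps": [{"xyz":[0.1,-0.05,-3],"rot":[0,0,0]},{"xyz":[0.1,-0.05,-7],"rot":[0,0,0]},{"xyz":[0.1,-0.05,-11],"rot":[0,0,0]},{"xyz":[0.1,-0.05,-14],"rot":[0,0,0]},{"xyz":[0.1,-0.05,-15.5],"rot":[0,0,0]},{"xyz":[0.1,-0.05,-16.1],"rot":[0,0,0]},{"xyz":[0.1,-0.05,-16.1],"rot":[0,0,0]},{"xyz":[0.1,-0.05,-16.1],"rot":[0,0,0]}]}}

```text
t: 3.0
tool_pos: [0.4899, -0.3244, 0.0768]
orientation: [2.533, -1.858, 0.005]
force: [0.1, -1.2, 0.1]
opening: 0.0924
```

```bash
python3 w.py s1 side; python3 -c "
from h import *
crop('pics/s1.png','pics/c4.png',150,70,310,190,4.5)"
```

```text
3.05 [ 0.49   -0.3246  0.0769] yaw -72.53554089524802 z [ 0.0027 -0.0021 -1.    ] F [ 0.6626 -0.0663  1.3773] op 0.09310250252771704
```

View pics/c4.png

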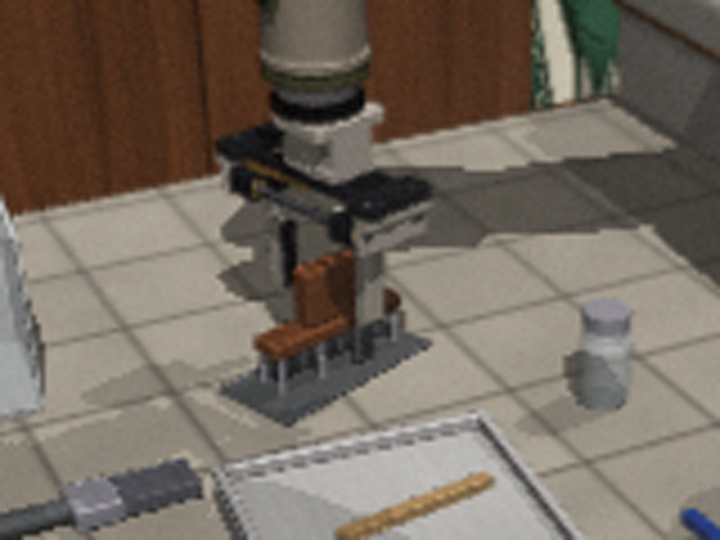

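The fingers straddle the handle, one on each side and above the head. Closing now.

>>> {"method": "carry_out", "body": {"steps": [{"xyz":[-0.1,0.05,-0.2]},{"xyz":[-0.1,0.05,-0.2]},{"xyz":[-0.1,0.05,-0.2]},{"xyz":[-0.1,0.05,-0.2]},{"xyz":[-0.1,0.05,-0.2]},{"xyz":[-0.1,0.05,-0.2]},{"xyz":[-0.1,0.05,-0.2]},{"xyz":[-0.1,0.05,-0.2]}], "grip": 0, "force": 25}}

```text
validation failed for argument at $.st...
```

Each row needs a "rot" entry.

>>> {"method": "carry_out", "body": {"steps": [{"xyz":[-0.1,0.05,-0.2],"rot":[0,0,0]},{"xyz":[-0.1,0.05,-0.2],"rot":[0,0,0]},{"xyz":[-0.1,0.05,-0.2],"rot":[0,0,0]},{"xyz":[-0.1,0.05,-0.2],"rot":[0,0,0]},{"xyz":[-0.1,0.05,-0.2],"rot":[0,0,0]},{"xyz":[-0.1,0.05,-0.2],"rot":[0,0,0]},{"xyz":[-0.1,0.05,-0.2],"rot":[0,0,0]},{"xyz":[-0.1,0.05,-0.2],"rot":[0,0,0]}], "grip": 0, "force": 25}}

```text
t: 3.85
tool_pos: [0.4877, -0.3233, 0.0726]
orientation: [2.533, -1.859, -0.0]
force: [-0.5, -0.2, 0.2]
opening: 0.0336
```

```bash
python3 w.py w2
```

```text
3.9 [ 0.4877 -0.3233  0.0726] yaw -72.54441728831087 z [-0.      0.0001 -1.    ] F [ 0.4588 -0.1847 -0.0963] op 0.029632519780911328
```

>>> {"method": "carry_out", "body": {"steps": [{"xyz":[0,0,0],"rot":[0,0,0]},{"xyz":[0,0,0],"rot":[0,0,0]},{"xyz":[0,0,0],"rot":[0,0,0]},{"xyz":[0,0,0],"rot":[0,0,0]}]}}

```text
t: 4.3
tool_pos: [0.4878, -0.3234, 0.0726]
orientation: [-2.533, 1.859, -0.0]
force: [0.3, -0.1, 0.8]
opening: 0.0218
```

```bash
python3 w.py w3
```

```text
4.35 [ 0.4878 -0.3234  0.0727] yaw -72.54535399366824 z [ 0.0001 -0.0002 -1.    ] F [-0.8178 -0.4418 -0.5779] op 0.021880979723764033
```

View pics/w3.png

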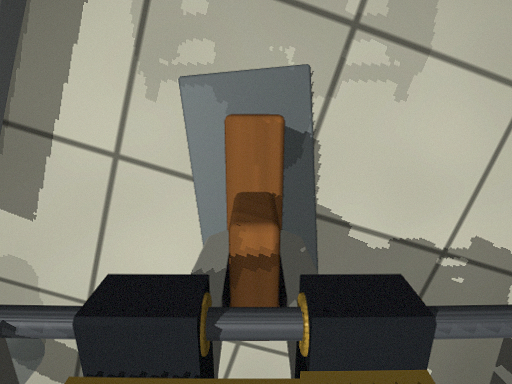

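The handle is held firmly (opening 21.9 mm). Lifting, then carrying it over the near end of the deck.

>>> {"method": "carry_out", "body": {"steps": [{"xyz":[0,0,1],"rot":[0,0,0]},{"xyz":[0,0,3.5],"rot":[0,0,0]},{"xyz":[0,0,7],"rot":[0,0,0]},{"xyz":[0.6,2,9],"rot":[0,0,-3]},{"xyz":[1.7,5.5,9],"rot":[0,0,-8]},{"xyz":[3,10,9],"rot":[0,0,-13]},{"xyz":[4.3,14.5,9],"rot":[0,0,-18]},{"xyz":[5.5,18.5,9],"rot":[0,0,-22]},{"xyz":[6.3,21.2,9],"rot":[0,0,-22.4]},{"xyz":[6.5,21.9,9],"rot":[0,0,-22.4]}]}}

```text
t: 5.35
tool_pos: [0.5532, -0.1012, 0.1631]
orientation: [-2.127, 2.311, 0.001]
force: [-0.5, 0.2, -2.2]
opening: 0.022
```

>>> {"method": "carry_out", "body": {"steps": [{"xyz":[0,0,0],"rot":[0,0,0]},{"xyz":[0,0,0],"rot":[0,0,0]}]}}

```text
t: 5.55
tool_pos: [0.5525, -0.1051, 0.1628]
orientation: [2.123, -2.315, 0.0]
force: [1.0, 0.1, -2.4]
opening: 0.0219
```

```bash
python3 w.py w4; python3 w.py s4 side; python3 -c "
from h import *
crop('pics/s4.png','pics/c5.png',170,90,320,240,4)"
```

```text
5.6 [ 0.5525 -0.1055  0.1627] yaw -94.98783992060649 z [-0.0002 -0.0004 -1.    ] F [ 0.1528  0.3505 -1.2438] op 0.02223328499018085
5.65 [ 0.5524 -0.1056  0.1627] yaw -95.02111959240479 z [-0.0002 -0.0003 -1.    ] F [ 0.8444  0.0734 -2.2781] op 0.02180633878022549
```

View pics/w4.png

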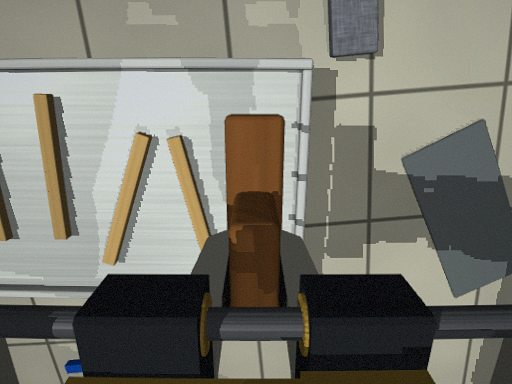

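View pics/c5.png

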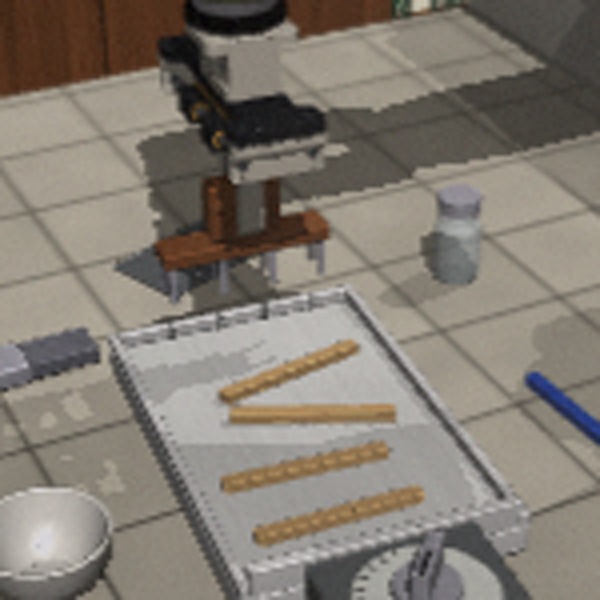

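The rake is level and parallel with the near rim, with stick 4 clear ahead of it. Lowering the tine tips to about 2 mm above the deck.

>>> {"method": "carry_out", "body": {"steps": [{"xyz":[0,0,-1.5],"rot":[0,0,0]},{"xyz":[0,0,-3.5],"rot":[0,0,0]},{"xyz":[0,0,-5],"rot":[0,0,0]},{"xyz":[0,0,-5.8],"rot":[0,0,0]},{"xyz":[0,0,-6.2],"rot":[0,0,0]},{"xyz":[0,0,-6.2],"rot":[0,0,0]},{"xyz":[0,0,-6.2],"rot":[0,0,0]}]}}

```text
t: 6.35
tool_pos: [0.5533, -0.1045, 0.1013]
orientation: [-2.123, 2.315, -0.001]
force: [-0.2, 0.3, -2.1]
opening: 0.0218
```

```bash
python3 w.py w5; python3 w.py s5 side; python3 -c "
from h import *
crop('pics/s5.png','pics/c6.png',170,90,320,240,4)"
```

```text
6.4 [ 0.5534 -0.1045  0.1016] yaw -94.94443135815912 z [ 0.0015 -0.0004 -1.    ] F [ 0.1372 -0.3204 -2.9969] op 0.022009618271815978
6.45 [ 0.5534 -0.1045  0.1016] yaw -94.93937005321268 z [ 0.0016 -0.0004 -1.    ] F [-1.0042 -1.2331 -2.5551] op 0.021732147415147885
```

View pics/c6.png

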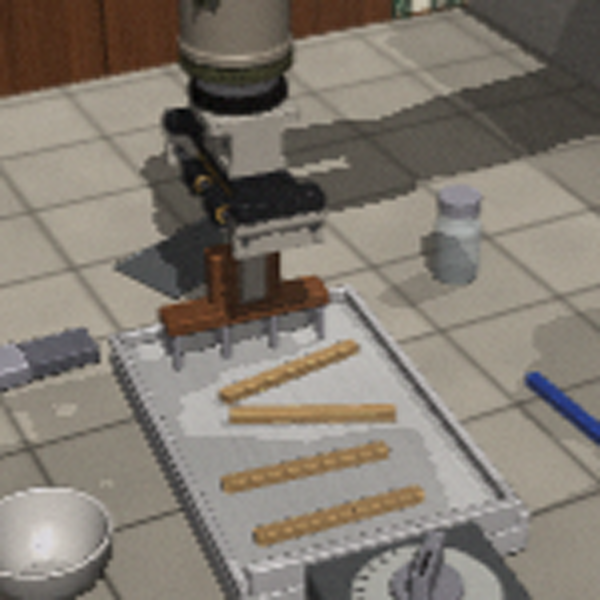

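>>> {"method": "carry_out", "body": {"steps": [{"xyz":[0.03,0.4,-0.1],"rot":[0,0,0]},{"xyz":[0.1,1.2,-0.1],"rot":[0,0,0]},{"xyz":[0.17,2,-0.1],"rot":[0,0,0]},{"xyz":[0.24,2.8,-0.1],"rot":[0,0,0]},{"xyz":[0.31,3.6,-0.1],"rot":[0,0,0]},{"xyz":[0.38,4.4,-0.1],"rot":[0,0,0]},{"xyz":[0.45,5.2,-0.1],"rot":[0,0,0]},{"xyz":[0.51,6,-0.1],"rot":[0,0,0]},{"xyz":[0.58,6.8,-0.1],"rot":[0,0,0]},{"xyz":[0.65,7.6,-0.1],"rot":[0,0,0]}]}}

```text
t: 7.45
tool_pos: [0.5593, -0.0276, 0.0996]
orientation: [-2.124, 2.315, -0.0]
force: [0.0, -0.8, -2.6]
opening: 0.0217
```

```bash
python3 w.py s6 side; python3 -c "
from h import *
crop('pics/s6.png','pics/c7.png',170,90,320,240,4)"
```

```text
7.5 [ 0.5594 -0.0265  0.0996] yaw -94.9200313050071 z [ 0.0001  0.0007 -1.    ] F [-0.7055  1.441  -2.0241] op 0.021915080043073226
```

View pics/c7.png

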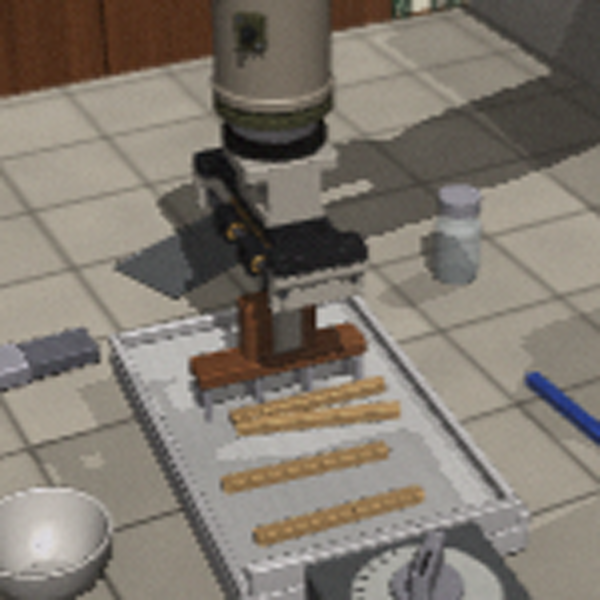

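The sticks are aligning cleanly, so I'll continue.

>>> {"method": "carry_out", "body": {"steps": [{"xyz":[0.07,0.8,0.05],"rot":[0,0,0]},{"xyz":[0.14,1.6,0.05],"rot":[0,0,0]},{"xyz":[0.2,2.3,0.05],"rot":[0,0,0]},{"xyz":[0.27,3.1,0.05],"rot":[0,0,0]},{"xyz":[0.33,3.9,0.05],"rot":[0,0,0]},{"xyz":[0.4,4.7,0.05],"rot":[0,0,0]},{"xyz":[0.47,5.5,0.05],"rot":[0,0,0]},{"xyz":[0.54,6.3,0.05],"rot":[0,0,0]},{"xyz":[0.6,7,0.05],"rot":[0,0,0]},{"xyz":[0.66,7.7,0.05],"rot":[0,0,0]}]}}

```text
t: 8.5
tool_pos: [0.5659, 0.0493, 0.1001]
orientation: [2.124, -2.315, 0.0]
force: [0.1, 0.2, -2.7]
opening: 0.0218
```

```bash
python3 w.py w7;python3 w.py s7 side; python3 -c "
from h import *
crop('pics/s7.png','pics/c8.png',170,90,320,240,4)"
```

```text
8.55 [0.5659 0.0502 0.1001] yaw -94.91915023145263 z [ 0.0001  0.0006 -1.    ] F [ 0.1706  0.7767 -2.5685] op 0.02197689732022883
8.6 [0.5659 0.0497 0.1001] yaw -94.89752115021123 z [-0.      0.0003 -1.    ] F [-0.3053 -1.3717 -1.3288] op 0.021859816038865672
```

View pics/c8.png

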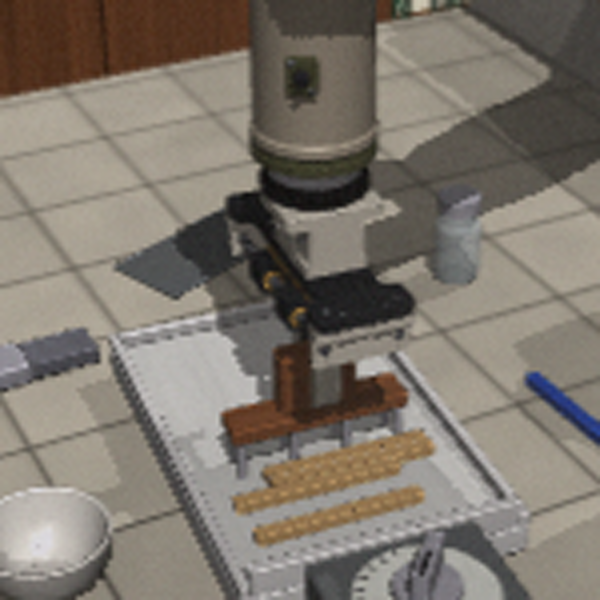

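View pics/w7.png

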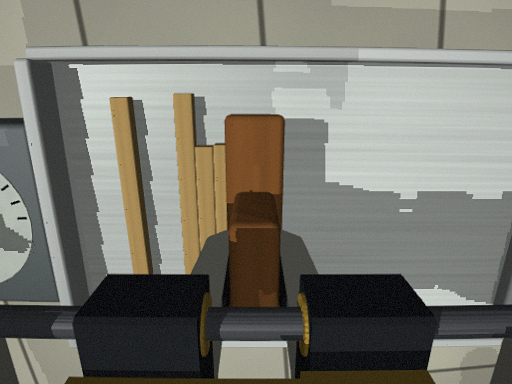

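Sticks 4, 3 and 2 are packed in front of the tines and stick 1 is ahead, all lying flat. I'll advance further and then go slowly.

>>> {"method": "carry_out", "body": {"steps": [{"xyz":[0.07,0.8,0.05],"rot":[0,0,0]},{"xyz":[0.14,1.6,0.05],"rot":[0,0,0]},{"xyz":[0.2,2.3,0.05],"rot":[0,0,0]},{"xyz":[0.26,3,0.05],"rot":[0,0,0]},{"xyz":[0.32,3.7,0.05],"rot":[0,0,0]},{"xyz":[0.37,4.3,0.05],"rot":[0,0,0]},{"xyz":[0.41,4.8,0.05],"rot":[0,0,0]},{"xyz":[0.45,5.2,0.05],"rot":[0,0,0]},{"xyz":[0.48,5.6,0.05],"rot":[0,0,0]},{"xyz":[0.51,5.9,0.05],"rot":[0,0,0]}]}}

```text
t: 9.6
tool_pos: [0.571, 0.108, 0.1006]
orientation: [2.124, -2.315, -0.0]
force: [-0.1, -0.3, -1.6]
opening: 0.0217
```

```bash
python3 w.py w8;python3 w.py s8 side; python3 -c "
from h import *
crop('pics/s8.png','pics/c9.png',210,150,310,250,6)"
```

```text
9.65 [0.571  0.1083 0.1006] yaw -94.93667987962665 z [ 0.      0.0003 -1.    ] F [-0.0786  1.0333 -2.1919] op 0.022129480751316516
9.7 [0.5709 0.1081 0.1006] yaw -94.92895345679135 z [-0.      0.0002 -1.    ] F [ 0.2322  0.1363 -2.3528] op 0.022048131916782968
```

View pics/c9.png

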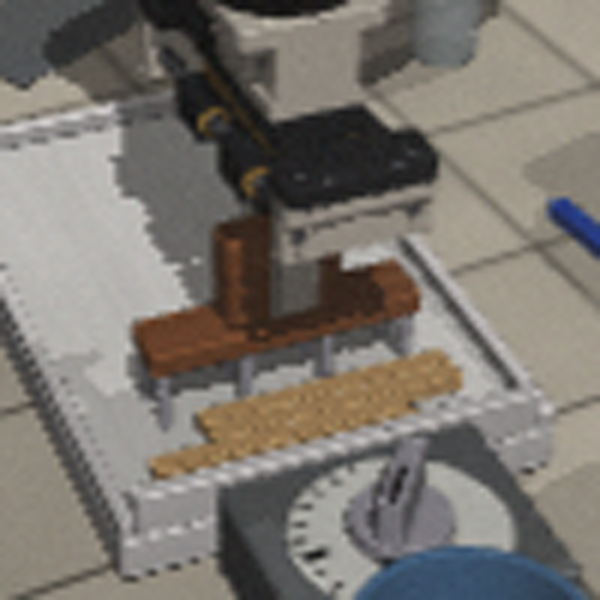

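View pics/w8.png

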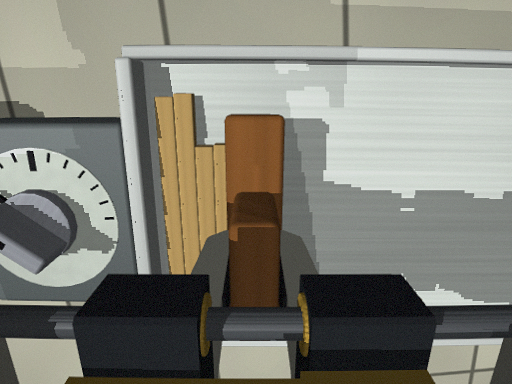

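The sticks form a tight pack, with a small gap left to the fence. I'll measure that gap in the wrist picture.

Run:
```python
from h import *
import json
c=json.load(open('pics/w8.json')); c['dist_coeffs']=np.array(c['dist_coeffs'])
C=np.array([.5602,.0179]);a=np.radians(-4.9);ex=np.array([np.cos(a),np.sin(a)]);ey=np.array([-ex[1],ex[0]])
for y,z in((.16,.03),(.16,.054),(.17,.054)):
    print(y,z,w2p(c,[np.r_[C+ex*x+ey*y,z] for x in(-.05,0,.06,.1)]).round(1).tolist())
print('y of stick edge px', [((p[:2]-C)@ex,(p[:2]-C)@ey) for p in p2w(c,[(155,98),(172,272),(174,94),(194,95)],.04)])
print([((p[:2]-C)@ex,(p[:2]-C)@ey) for p in p2w(c,[(130,57),(148,275),(117,57),(138,275)],.054)])
crop('pics/w8.png','pics/c10.png',100,40,250,290,2.4)
```

```text
0.16 0.03 [[165.0, 273.1], [159.2, 212.6], [151.6, 129.1], [146.1, 66.0]]
0.16 0.054 [[156.1, 291.2], [149.1, 225.6], [139.6, 133.6], [132.7, 62.9]]
0.17 0.054 [[142.0, 291.1], [133.9, 225.6], [123.1, 133.7], [115.3, 63.1]]
y of stick edge px [(np.float64(0.08036631614573761), np.float64(0.15298756732313998)), (np.float64(-0.043004400690175616), np.float64(0.15158721611824688)), (np.float64(0.08270824776777441), np.float64(0.1408868437440319)), (np.float64(0.08205169278438425), np.float64(0.12842906570379986))]
[(np.float64(0.10315906935990354), np.float64(0.16122203463697052)), (np.float64(-0.03698284884589599), np.float64(0.16443187718927027)), (np.float64(0.1032387235958236), np.float64(0.16865355829028714)), (np.float64(-0.03702360105181052), np.float64(0.17140791290901755))]
```

View pics/c10.png

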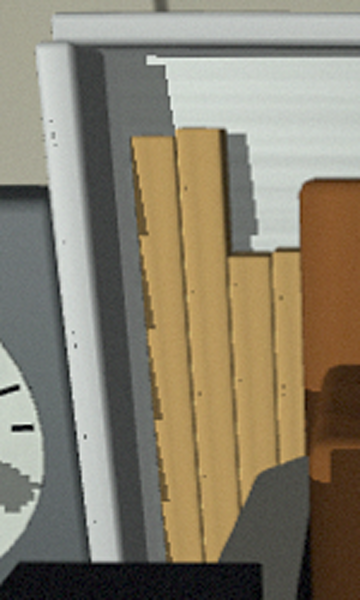

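About 8 mm remains. Creeping forward.

>>> {"method": "carry_out", "body": {"steps": [{"xyz":[0.02,0.2,0],"rot":[0,0,0]},{"xyz":[0.03,0.4,0],"rot":[0,0,0]},{"xyz":[0.05,0.55,0],"rot":[0,0,0]},{"xyz":[0.06,0.65,0],"rot":[0,0,0]},{"xyz":[0.06,0.65,0],"rot":[0,0,0]}]}}

```text
t: 10.2
tool_pos: [0.5715, 0.1143, 0.1006]
orientation: [-2.124, 2.315, 0.0]
force: [-1.1, -0.7, -2.6]
opening: 0.0217
```

```bash
python3 w.py w9; python3 -c "
from h import *
crop('pics/w9.png','pics/c11.png',100,40,250,290,2.4)"
```

```text
10.25 [0.5715 0.1142 0.1006] yaw -94.94136367957296 z [ 0.      0.0001 -1.    ] F [-0.3791  0.476  -1.9993] op 0.02229401840882651
```

View pics/c11.png

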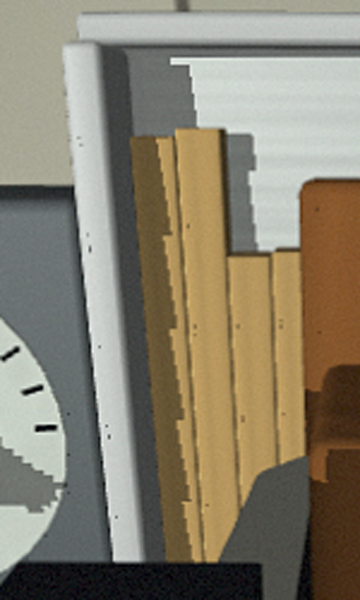

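>>> {"method": "carry_out", "body": {"steps": [{"xyz":[0,0.05,0],"rot":[0,0,0]},{"xyz":[0.01,0.1,0],"rot":[0,0,0]},{"xyz":[0.01,0.1,0],"rot":[0,0,0]}]}}

```text
t: 10.55
tool_pos: [0.5716, 0.1152, 0.1006]
orientation: [2.124, -2.315, -0.0]
force: [-0.1, 0.0, -2.1]
opening: 0.0218
```

```bash
python3 w.py w10; python3 -c "
from h import *
crop('pics/w10.png','pics/c12.png',100,40,250,290,2.4)"
```

```text
10.6 [0.5716 0.1152 0.1007] yaw -94.94607347064697 z [ 0.  0. -1.] F [-0.5416 -0.8588 -2.1427] op 0.022192486156242048
```

View pics/c12.png

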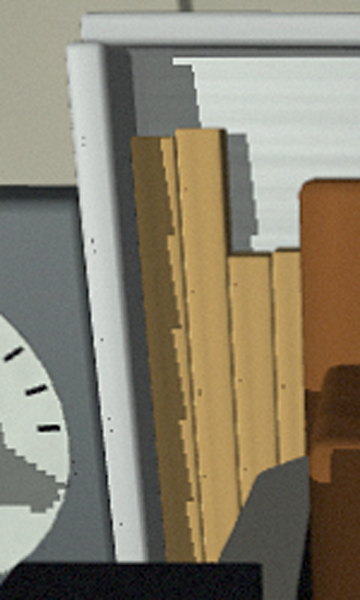

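>>> {"method": "carry_out", "body": {"steps": [{"xyz":[0,0.05,0],"rot":[0,0,0]},{"xyz":[0.01,0.1,0],"rot":[0,0,0]},{"xyz":[0.01,0.1,0],"rot":[0,0,0]}]}}

```text
t: 10.9
tool_pos: [0.5716, 0.1158, 0.1006]
orientation: [2.123, -2.315, 0.0]
force: [-1.2, -2.9, -1.4]
opening: 0.0218
```

```bash
python3 w.py w11
```

```text
10.95 [0.5716 0.1158 0.1006] yaw -94.94949080527118 z [-0.0004 -0.0007 -1.    ] F [-1.5823 -3.8941 -0.4558] op 0.02188008905387518
```

Contact: about 3 N against the fence. Backing off along the same line, then lifting clear to look.

>>> {"method": "carry_out", "body": {"steps": [{"xyz":[-0.02,-0.2,0],"rot":[0,0,0]},{"xyz":[-0.07,-0.8,0],"rot":[0,0,0]},{"xyz":[-0.17,-2,0],"rot":[0,0,0]},{"xyz":[-0.25,-3,0],"rot":[0,0,0]},{"xyz":[-0.3,-3.5,1.5],"rot":[0,0,0]},{"xyz":[-0.35,-4,4],"rot":[0,0,0]},{"xyz":[-0.4,-4.5,6.5],"rot":[0,0,0]},{"xyz":[-0.5,-6,7],"rot":[0,0,0]},{"xyz":[-0.6,-7,7],"rot":[0,0,0]},{"xyz":[-0.6,-7,7],"rot":[0,0,0]}]}}

```text
t: 11.95
tool_pos: [0.5651, 0.0443, 0.1697]
orientation: [2.121, -2.316, -0.001]
force: [0.6, 0.5, -2.9]
opening: 0.0217
```

```bash
python3 w.py w12; python3 w.py s12 side; python3 -c "
from h import *
crop('pics/s12.png','pics/c13.png',190,150,310,250,6)"
```

```text
12.0 [0.5648 0.0452 0.1691] yaw -95.04112452326464 z [-0.0023  0.0001 -1.    ] F [-0.1615  1.2952 -1.8779] op 0.021619289729323903
12.05 [0.5647 0.0457 0.169 ] yaw -95.01153108073241 z [-0.0026  0.0003 -1.    ] F [ 0.9706 -0.2899 -1.8484] op 0.02176663029560117
```

View pics/w12.png

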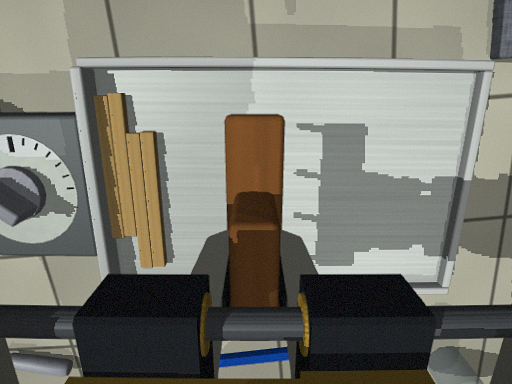

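View pics/c13.png

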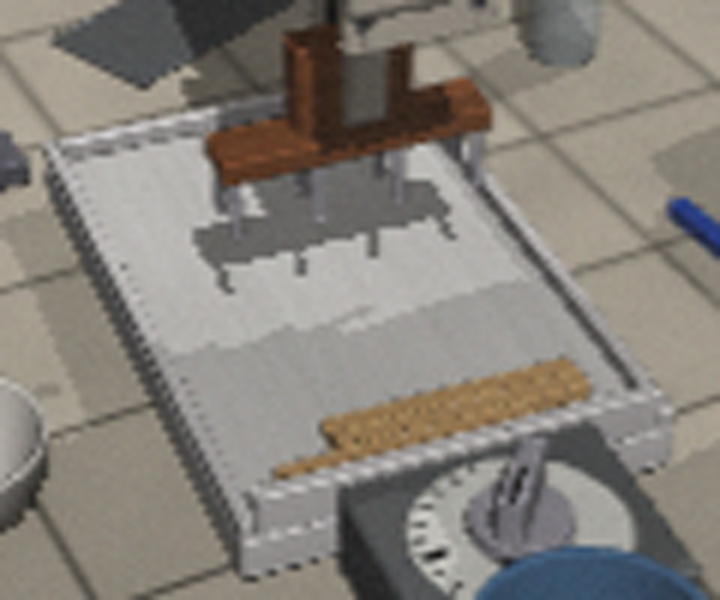

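All four sticks lie flat and packed against the fence. Carrying the rake back over the rest.

>>> {"method": "carry_out", "body": {"steps": [{"xyz":[-0.3,-1.5,0],"rot":[0,0,1]},{"xyz":[-1,-5,0],"rot":[0,0,4]},{"xyz":[-1.9,-9.5,0],"rot":[0,0,7]},{"xyz":[-2.8,-14.2,0],"rot":[0,0,11]},{"xyz":[-3.7,-18.9,0],"rot":[0,0,15]},{"xyz":[-4.6,-23.6,0],"rot":[0,0,19]},{"xyz":[-5.5,-28.2,0],"rot":[0,0,23]},{"xyz":[-6.4,-32.5,0],"rot":[0,0,26]},{"xyz":[-7,-35.5,0],"rot":[0,0,27.6]},{"xyz":[-7.2,-36.8,0],"rot":[0,0,27.6]}]}}

```text
t: 13.05
tool_pos: [0.4923, -0.3239, 0.1691]
orientation: [2.613, -1.744, -0.003]
force: [0.4, 0.5, -1.9]
opening: 0.0218
```

>>> {"method": "carry_out", "body": {"steps": [{"xyz":[0,0,0],"rot":[0,0,0]},{"xyz":[0,0,0],"rot":[0,0,0]}]}}

```text
t: 13.25
tool_pos: [0.4938, -0.3205, 0.1698]
orientation: [-2.614, 1.742, 0.003]
force: [0.8, 0.7, -2.2]
opening: 0.022
```

```bash
python3 w.py w13; python3 w.py s13 side; python3 -c "
from h import *
crop('pics/s13.png','pics/c14.png',170,80,290,180,6)
crop('pics/w13.png','pics/c15.png',130,40,380,280,2.4)"
```

```text
13.3 [ 0.494  -0.3201  0.17  ] yaw -67.30191354067676 z [-0.0007  0.0014 -1.    ] F [ 0.2432 -0.5659 -2.0664] op 0.022062011085757234
13.35 [ 0.4942 -0.3201  0.1702] yaw -67.26450421013118 z [-0.0004  0.001  -1.    ] F [-0.0747 -0.1381 -2.9946] op 0.021503235595614484
```

View pics/c15.png

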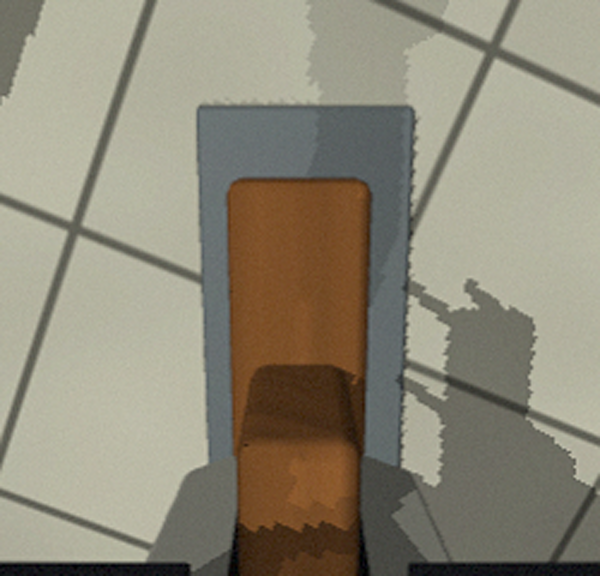

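View pics/c14.png

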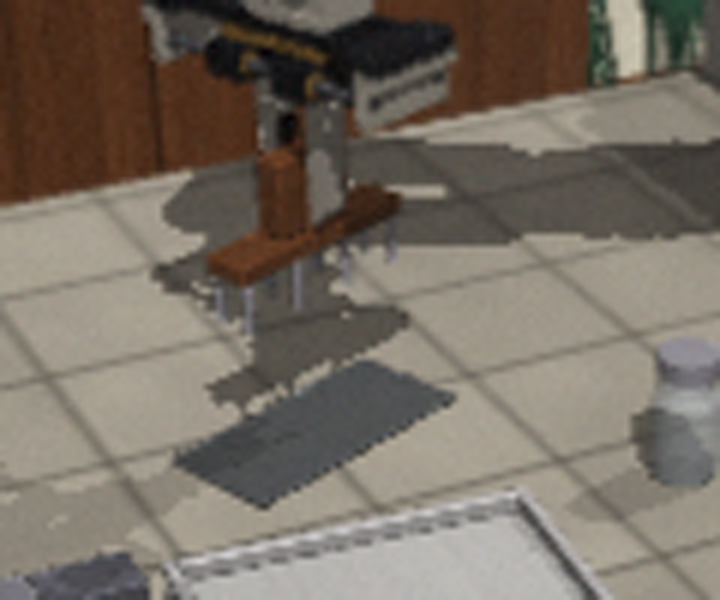

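The rake and the rest look parallel. Now for the exact rest centre from this picture.

Run:
```python
from h import *
import json
np.set_printoptions(precision=4,suppress=True)
c=json.load(open('pics/w13.json')); c['dist_coeffs']=np.array(c['dist_coeffs'])
u=lambda L:[((x+.5)/2.4-.5+130,(y+.5)/2.4-.5+40) for x,y in L]
P=p2w(c,u([(198,105),(413,108),(400,460),(210,460)]),.004)[:,:2]
print(P)
d=(P[0]+P[1]-P[2]-P[3]); print('yaw',np.degrees(np.arctan2(d[1],d[0])),'w',np.linalg.norm(P[0]-P[1]),np.linalg.norm(P[2]-P[3]))
for v in (P[0]-P[3],P[1]-P[2],P[1]-P[0]): print(np.degrees(np.arctan2(v[1],v[0])))
d/=np.linalg.norm(d); print('centre',(P[0]+P[1])/2-d*.09)
h=p2w(c,u([(228,181),(370,181)]),.170-.0686+.046)[:,:2]; print('head far mid',h.mean(0),'centre',h.mean(0)-d*.07)
```

```text
[[ 0.5601 -0.2494]
 [ 0.591  -0.3263]
 [ 0.455  -0.3837]
 [ 0.4226 -0.3064]]
yaw 22.71230715674766 w 0.08291136340914011 0.08373076291528729
22.552928711219828
22.87294341103935
-68.10211876746104
centre [ 0.4925 -0.3226]
head far mid [ 0.5578 -0.2927] centre [ 0.4932 -0.3197]
```

>>> {"method": "carry_out", "body": {"steps": [{"xyz":[-0.1,-0.3,-1],"rot":[0,0,0]},{"xyz":[-0.1,-0.3,-3.5],"rot":[0,0,0]},{"xyz":[-0.1,-0.3,-6],"rot":[0,0,0]},{"xyz":[-0.1,-0.3,-8],"rot":[0,0,0]},{"xyz":[-0.1,-0.3,-9],"rot":[0,0,0]},{"xyz":[-0.1,-0.3,-9.4],"rot":[0,0,0]},{"xyz":[-0.1,-0.3,-9.4],"rot":[0,0,0]},{"xyz":[-0.1,-0.3,-9.4],"rot":[0,0,0]}]}}

```text
t: 14.15
tool_pos: [0.4935, -0.3252, 0.0778]
orientation: [2.615, -1.741, 0.003]
force: [-0.6, -1.1, -3.1]
opening: 0.0219
```

```bash
python3 w.py w14
```

```text
14.2 [ 0.4936 -0.3253  0.078 ] yaw -67.33928657959918 z [ 0.0018 -0.0013 -1.    ] F [ 0.1123 -0.3267 -1.7263] op 0.02175427681374624
```

>>> {"method": "carry_out", "body": {"steps": [{"xyz":[0,0.2,-0.2],"rot":[0,0,0]},{"xyz":[0,0.2,-0.4],"rot":[0,0,0]},{"xyz":[0,0.2,-0.5],"rot":[0,0,0]},{"xyz":[0,0.2,-0.5],"rot":[0,0,0]},{"xyz":[0,0.2,-0.5],"rot":[0,0,0]}]}}

```text
t: 14.7
tool_pos: [0.4931, -0.3229, 0.0726]
orientation: [-2.614, 1.742, -0.001]
force: [-2.0, 2.1, 6.5]
opening: 0.0221
```

```bash
python3 w.py s15 side
```

```text
14.75 [ 0.4931 -0.3229  0.0727] yaw -67.34127498464055 z [ 0.0007 -0.0003 -1.    ] F [-2.209   1.9923  5.368 ] op 0.021832754563097176
```

The rake is seated (about +7 N upwards). I'll relieve the pressure slightly and release.

>>> {"method": "carry_out", "body": {"steps": [{"xyz":[0,0,0.04],"rot":[0,0,0]},{"xyz":[0,0,0.04],"rot":[0,0,0]}]}}

```text
t: 14.95
tool_pos: [0.4931, -0.3229, 0.0726]
orientation: [-2.614, 1.742, -0.001]
force: [-1.0, 2.7, 4.2]
opening: 0.0222
```

>>> {"method": "carry_out", "body": {"steps": [{"xyz":[0,0,0],"rot":[0,0,0]},{"xyz":[0,0,0],"rot":[0,0,0]},{"xyz":[0,0,0],"rot":[0,0,0]},{"xyz":[0,0,0],"rot":[0,0,0]},{"xyz":[0,0,0],"rot":[0,0,0]},{"xyz":[0,0,0],"rot":[0,0,0]},{"xyz":[0,0,0],"rot":[0,0,0]}], "grip": 0.7}}

```text
t: 15.65
tool_pos: [0.4927, -0.3228, 0.072]
orientation: [-2.615, 1.742, 0.0]
force: [0.4, -0.5, -0.6]
opening: 0.065
```

```bash
python3 w.py w16
```

```text
15.7 [ 0.4928 -0.3228  0.072 ] yaw -67.34453259228357 z [-0.  0. -1.] F [1.0079 0.0374 0.2548] op 0.06488594947289685
```

View pics/w16.png

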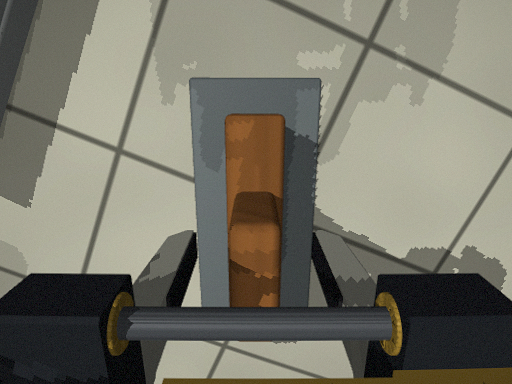

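The rake stands released in the middle of the rest. Lifting off and heading for the dial; the nearby jug is 165 mm high, so I'll check clearances.

>>> {"method": "carry_out", "body": {"steps": [{"xyz":[0,0,2],"rot":[0,0,0]},{"xyz":[0,0,5],"rot":[0,0,0]},{"xyz":[0,0,9],"rot":[0,0,0]},{"xyz":[0,0,13],"rot":[0,0,0]},{"xyz":[0.4,2.5,16],"rot":[0,0,0]},{"xyz":[1,7,18],"rot":[0,0,0]},{"xyz":[1.6,11.5,19],"rot":[0,0,0]},{"xyz":[2.2,16,19],"rot":[0,0,0]},{"xyz":[2.8,20.5,19],"rot":[0,0,0]},{"xyz":[3.4,25,19],"rot":[0,0,0]}]}}

```text
t: 16.7
tool_pos: [0.5267, -0.0711, 0.2624]
orientation: [-2.614, 1.742, -0.001]
force: [0.5, 0.3, -0.4]
opening: 0.0651
```

>>> {"method": "carry_out", "body": {"steps": [{"xyz":[0.6,4.5,0],"rot":[0,0,0]},{"xyz":[1.2,9,0],"rot":[0,0,0]},{"xyz":[1.8,13.5,0],"rot":[0,0,0]},{"xyz":[2.4,18,0],"rot":[0,0,0]},{"xyz":[2.9,22,0],"rot":[0,0,0]},{"xyz":[3.4,26,0],"rot":[0,0,0]},{"xyz":[3.8,29.5,0],"rot":[0,0,0]},{"xyz":[4,31.5,0],"rot":[0,0,0]},{"xyz":[4,32,0],"rot":[0,0,0]},{"xyz":[4,32,0],"rot":[0,0,0]}]}}

```text
t: 17.7
tool_pos: [0.5665, 0.2474, 0.2618]
orientation: [2.615, -1.74, -0.0]
force: [0.7, 0.2, 0.2]
opening: 0.0651
```

```bash
python3 w.py w17; python3 w.py t17 top;  python3 w.py s17 side
```

```text
17.75 [0.5667 0.2466 0.2619] yaw -67.33381601336018 z [-0.0003 -0.0006 -1.    ] F [ 0.8112  0.1635 -0.0834] op 0.06505798013562786
17.8 [0.5668 0.2461 0.262 ] yaw -67.38379556448706 z [-0.0001 -0.0005 -1.    ] F [0.034  0.2195 0.9179] op 0.06476270354785466
17.85 [0.5669 0.2459 0.2621] yaw -67.41512506909025 z [ 0.0001 -0.0004 -1.    ] F [-0.3206  0.3226 -0.381 ] op 0.06500701237405004
```

View pics/w17.png

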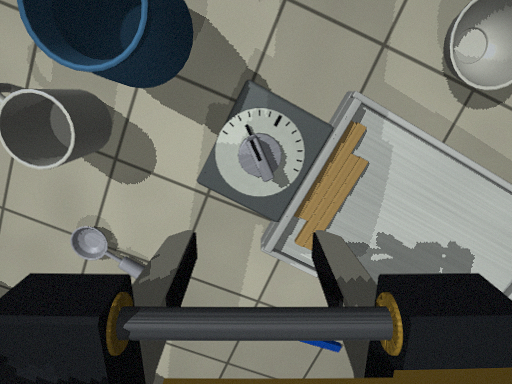

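View pics/t17.png

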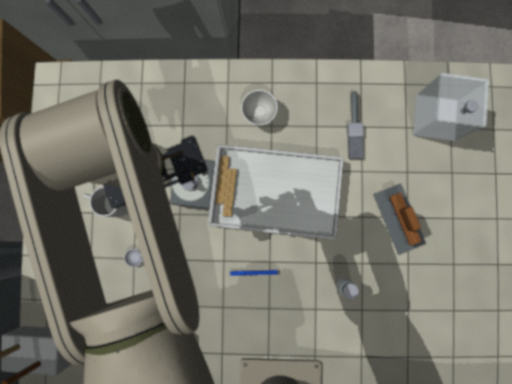

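View pics/s17.png

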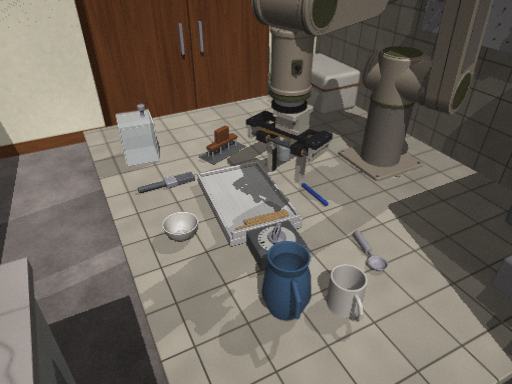

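The wrist view shows the dial at (260,153), the knob and pointer at about (252,135), the zero tick at (278,119), the jug rim at about (83,10), and the sticks packed along the fence. Cropping the dial.

```bash
python3 -c "
from h import *
crop('pics/w17.png','pics/c17.png',190,75,340,225,4)
crop('pics/top0.png','pics/c18.png',80,120,220,220,5)"
```

```text
(no output)
```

View pics/c17.png

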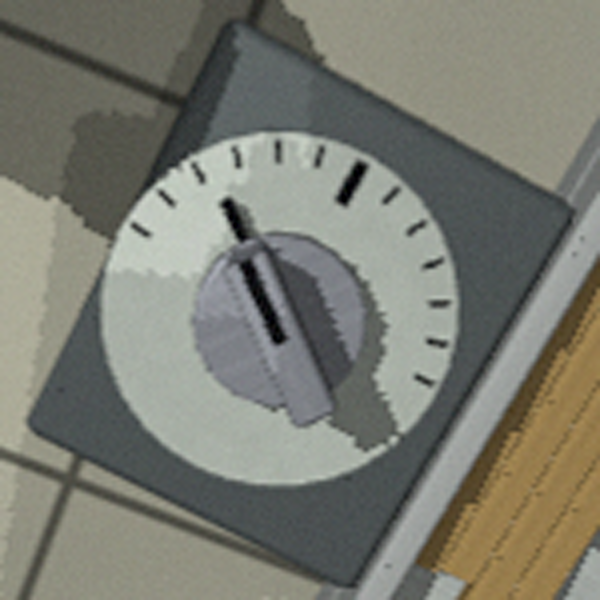

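View pics/c18.png

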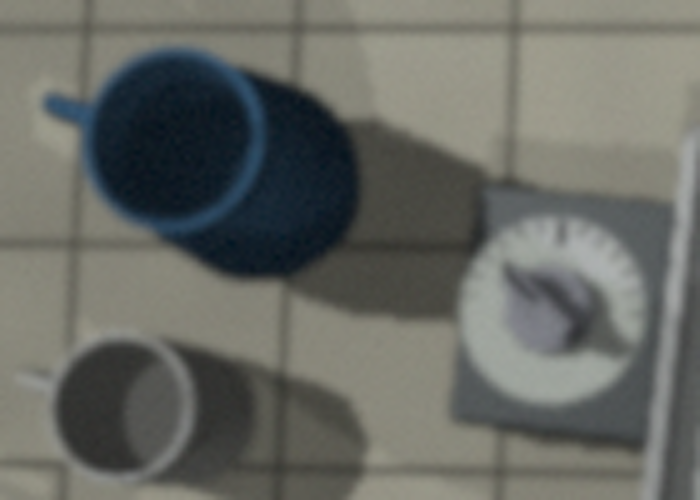

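```bash
cat > m3.py <<'E'
from h import *
import json,sys
np.set_printoptions(precision=4,suppress=True)
c=json.load(open('pics/w17.json')); c['dist_coeffs']=np.array(c['dist_coeffs'])
u=lambda L:[((x+.5)/4-.5+190,(y+.5)/4-.5+75) for x,y in L]
deg=lambda v:np.degrees(np.arctan2(v[1],v[0]))
ell=p2w(c,u([(100,305),(460,310),(280,130),(280,487)]),.05)[:,:2]
D=ell.mean(0); print('dial',D,'diam',np.linalg.norm(ell[0]-ell[1]),np.linalg.norm(ell[2]-ell[3]))
C=np.array([.5602,.0179]);a=np.radians(-4.9);ex=np.array([np.cos(a),np.sin(a)]);ey=np.array([-ex[1],ex[0]])
print('local',(D-C)@ex,(D-C)@ey)
t=p2w(c,u([(360,164),(344,204)]),.05)[:,:2]; print('zero tick',deg(t[0]-t[1]),deg(t.mean(0)-D))
p=p2w(c,u([(227,200)]),.06)[0,:2]; print('pointer',deg(p-D),np.linalg.norm(p-D))
l=p2w(c,u([(247,262),(280,342)]),.088)[:,:2]; print('line',deg(l[0]-l[1]),l)
b=p2w(c,u([(232,248),(268,240),(332,410),(297,425)]),.088)[:,:2]; print('bar c',b.mean(0),deg(b[1]-b[2]),deg(b[0]-b[3]),np.linalg.norm(b[1]-b[2]),np.linalg.norm(b[0]-b[1]))
c=calibration('top'); v=lambda x,y:((x+.5)/5-.5+80,(y+.5)/5-.5+120)
j=p2w(c,[v(175,137),v(85,137),v(265,137),v(175,47),v(175,230)],.165); print('jug',j)
j=p2w(c,[v(123,407)],.09); print('mug',j)
E
python3 m3.py
```

```text
dial [0.5828 0.2486] diam 0.10109464396713488 0.10137741215289944
local 0.0028199503667130418 0.23179222404157337
zero tick 1.6215852521164626 -6.2193964492355445
pointer 47.16386167369786 0.03498450462151323
line 45.054379493763115 [[0.5972 0.2643]
 [0.5818 0.2489]]
bar c [0.5843 0.2492] 43.5969107770288 42.69102853928344 0.04649253746840004 0.009132593979970472
jug [[0.6518 0.4106 0.165 ]
 [0.6517 0.4559 0.165 ]
 [0.652  0.3658 0.165 ]
 [0.6962 0.413  0.165 ]
 [0.6065 0.4082 0.165 ]]
mug [[0.5247 0.4646 0.09  ]]
```

The knob axis is at about (0.583, 0.249), the bar at about 44.5°, and zero at about −5°, so the turn is about −49.5°. The jug is about 2 cm clear of the gripper body. Moving above the knob.

>>> {"method": "carry_out", "body": {"steps": [{"xyz":[0.4,0.1,-1],"rot":[0,0,6]},{"xyz":[0.8,0.2,-3],"rot":[0,0,13]},{"xyz":[1.3,0.3,-6],"rot":[0,0,20]},{"xyz":[1.6,0.3,-9],"rot":[0,0,22]},{"xyz":[1.6,0.3,-12],"rot":[0,0,22]},{"xyz":[1.6,0.3,-13.5],"rot":[0,0,22]},{"xyz":[1.6,0.3,-14],"rot":[0,0,22]},{"xyz":[1.6,0.3,-14],"rot":[0,0,22]},{"xyz":[1.6,0.3,-14],"rot":[0,0,22]}]}}

```text
t: 18.75
tool_pos: [0.5839, 0.2503, 0.1241]
orientation: [-2.897, 1.211, -0.003]
force: [0.2, -0.6, 0.8]
opening: 0.0653
```

```bash
python3 w.py w18; python3 w.py s18 side; python3 -c "
from h import *
crop('pics/s18.png','pics/c19.png',220,160,340,280,5)"
```

```text
18.8 [0.584  0.2505 0.1242] yaw -45.35405779043613 z [ 0.003   0.0011 -1.    ] F [-0.3105  0.4392  0.2366] op 0.06485190741039057
18.85 [0.5839 0.2505 0.1242] yaw -45.34777388650518 z [ 0.003  0.001 -1.   ] F [0.6285 0.2128 0.0131] op 0.06472338065557035
```

View pics/w18.png

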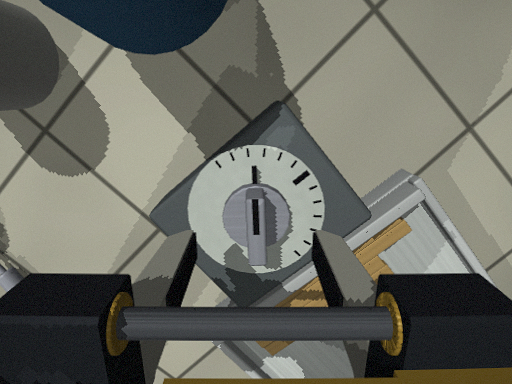

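View pics/c19.png

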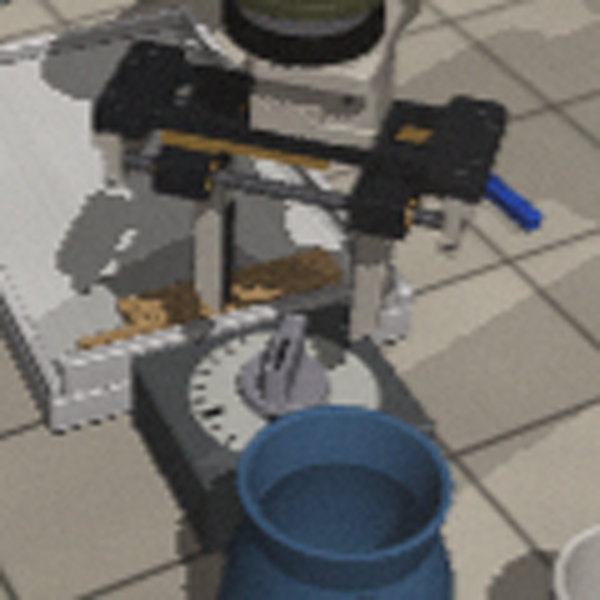

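```bash
python3 -c "
from h import *
crop('pics/w18.png','pics/c20.png',180,135,335,285,3.8)"
```

```text
(no output)
```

View pics/c20.png

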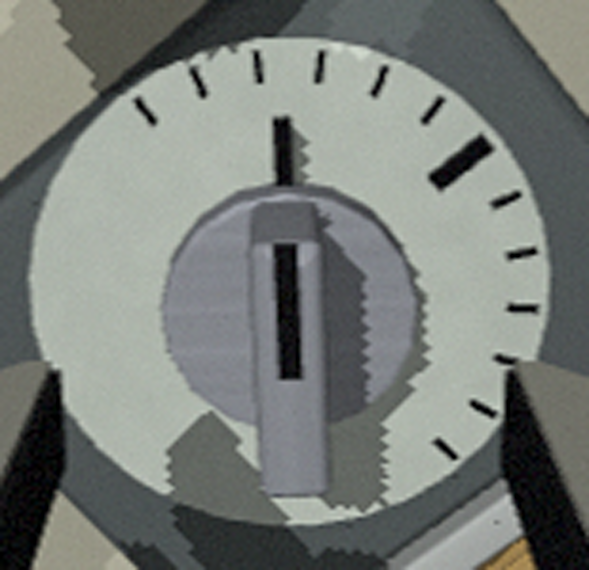

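Run:
```python
from h import *
import json
np.set_printoptions(precision=4,suppress=True)
c=json.load(open('pics/w18.json')); c['dist_coeffs']=np.array(c['dist_coeffs'])
u=lambda L:[((x+.5)/3.8-.5+180,(y+.5)/3.8-.5+135) for x,y in L]
deg=lambda v:np.degrees(np.arctan2(v[1],v[0]))
e=p2w(c,u([(29,275),(550,275),(290,37),(290,524)]),.05)[:,:2]
# least squares circle
A=np.c_[2*e,np.ones(4)];s=np.linalg.lstsq(A,(e**2).sum(1),rcond=None)[0]
D=s[:2];print('dial',D,'r',np.sqrt(s[2]+D@D))
t=p2w(c,u([(488,143),(436,182)]),.05)[:,:2]; print('zero',deg(t[0]-t[1]),deg(t.mean(0)-D))
for pt in [(139,103),(197,84),(258,68),(321,68),(380,82),(433,110),(506,200),(522,254),(523,308)]:
    q=p2w(c,u([pt]),.05)[0,:2]; print(round(deg(q-D),1),end=' ')
print()
p=p2w(c,u([(282,118)]),.06)[0,:2]; print('pointer',deg(p-D),np.linalg.norm(p-D))
b=p2w(c,u([(252,243),(321,243),(326,493),(264,495)]),.088)[:,:2]; print('bar c',b.mean(0),deg(b[1]-b[2]),deg(b[0]-b[3]),np.linalg.norm(b[1]-b[2]),np.linalg.norm(b[0]-b[1]))
l=p2w(c,u([(285,245),(291,378)]),.088)[:,:2]; print('line',deg(l[0]-l[1]),l)
```

```text
dial [0.5816 0.2482] r 0.05031690788013637
zero -6.713103384918568 -5.843317268272372
80.9 67.0 52.1 37.4 23.1 8.8 -20.1 -34.6 -48.6 
pointer 46.881595681888 0.03738553525687689
bar c [0.5822 0.2488] 46.27075059870914 46.809692514113166 0.04466701381246509 0.010950607058565244
line 47.13198351041475 [[0.5972 0.265 ]
 [0.5816 0.2481]]
```

>>> {"method": "carry_out", "body": {"steps": [{"xyz":[-0.2,-0.2,-1],"rot":[0,0,2]},{"xyz":[-0.2,-0.2,-2.5],"rot":[0,0,2]},{"xyz":[-0.2,-0.2,-3.5],"rot":[0,0,2]},{"xyz":[-0.2,-0.2,-4],"rot":[0,0,2]},{"xyz":[-0.2,-0.2,-4],"rot":[0,0,2]},{"xyz":[-0.2,-0.2,-4],"rot":[0,0,2]}]}}

```text
t: 19.45
tool_pos: [0.5808, 0.2483, 0.0821]
orientation: [2.919, -1.16, -0.0]
force: [-0.7, 0.2, 0.0]
opening: 0.065
```

```bash
python3 w.py w19;  python3 w.py s19 side; python3 -c "
from h import *
crop('pics/s19.png','pics/c21.png',220,160,340,280,5)"
```

```text
19.5 [0.5811 0.2483 0.0825] yaw -43.35146141579512 z [ 0.0007  0.0002 -1.    ] F [-1.0755 -0.7606  0.1104] op 0.06522831099248243
19.55 [0.5812 0.2484 0.0827] yaw -43.35129487229925 z [ 0.0009  0.0003 -1.    ] F [-0.5139 -0.5324 -0.1172] op 0.06505735546354142
```

View pics/c21.png

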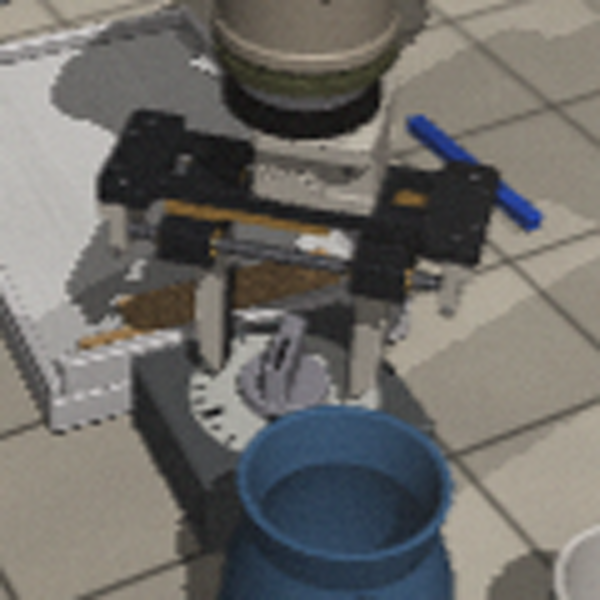

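>>> {"method": "carry_out", "body": {"steps": [{"xyz":[0,0,0],"rot":[0,0,0]},{"xyz":[0,0,0],"rot":[0,0,0]},{"xyz":[0,0,0],"rot":[0,0,0]},{"xyz":[0,0,0],"rot":[0,0,0]},{"xyz":[0,0,0],"rot":[0,0,0]},{"xyz":[0,0,0],"rot":[0,0,0]},{"xyz":[0,0,0],"rot":[0,0,0]},{"xyz":[0,0,0],"rot":[0,0,0]},{"xyz":[0,0,0],"rot":[0,0,0]}], "grip": 0, "force": 20}}

```text
t: 20.45
tool_pos: [0.5821, 0.2469, 0.0821]
orientation: [2.919, -1.161, 0.004]
force: [5.5, -5.0, -2.8]
opening: 0.0117
```

```bash
python3 w.py w20
```

```text
20.5 [0.582  0.2469 0.0821] yaw -43.384862377443405 z [ 0.0023 -0.0016 -1.    ] F [ 6.4697 -4.4162 -2.9804] op 0.012097106521857042
```

View pics/w20.png

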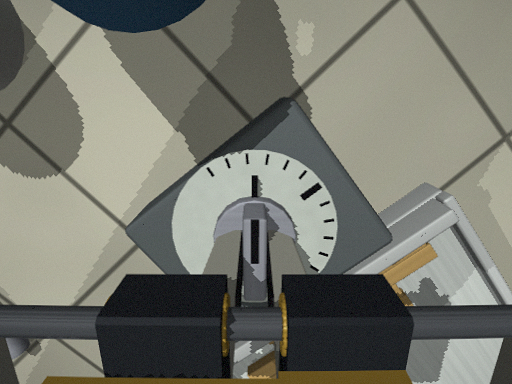

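The bar is gripped (12 mm opening). I'll re-centre by about 1.4 mm to relieve the side force, then turn it clockwise.

>>> {"method": "carry_out", "body": {"steps": [{"xyz":[0.1,-0.1,0],"rot":[0,0,0]},{"xyz":[0.1,-0.1,0],"rot":[0,0,-3]},{"xyz":[0.1,-0.1,0],"rot":[0,0,-7]},{"xyz":[0.1,-0.1,0],"rot":[0,0,-11]},{"xyz":[0.1,-0.1,0],"rot":[0,0,-15]},{"xyz":[0.1,-0.1,0],"rot":[0,0,-19]},{"xyz":[0.1,-0.1,0],"rot":[0,0,-23]},{"xyz":[0.1,-0.1,0],"rot":[0,0,-26]},{"xyz":[0.1,-0.1,0],"rot":[0,0,-26]}]}}

```text
t: 21.4
tool_pos: [0.5817, 0.2474, 0.0821]
orientation: [-2.583, 1.788, 0.0]
force: [1.1, 0.0, -0.7]
opening: 0.0116
```

```bash
python3 w.py w21
```

```text
21.45 [0.5817 0.2474 0.0821] yaw -69.27438043393828 z [ 0.      0.0003 -1.    ] F [-0.436   0.8136 -0.3868] op 0.011788096385199783
```

View pics/w21.png

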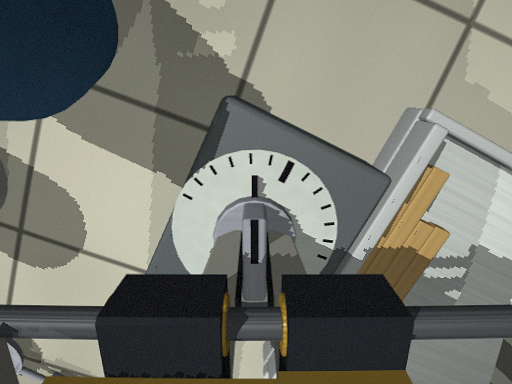

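>>> {"method": "carry_out", "body": {"steps": [{"xyz":[0,0,0],"rot":[0,0,-3]},{"xyz":[0,0,0],"rot":[0,0,-7]},{"xyz":[0,0,0],"rot":[0,0,-11]},{"xyz":[0,0,0],"rot":[0,0,-15]},{"xyz":[0,0,0],"rot":[0,0,-19]},{"xyz":[0,0,0],"rot":[0,0,-23]},{"xyz":[0,0,0],"rot":[0,0,-25.5]},{"xyz":[0,0,0],"rot":[0,0,-25.8]},{"xyz":[0,0,0],"rot":[0,0,-25.8]},{"xyz":[0,0,0],"rot":[0,0,-25.8]}]}}

```text
t: 22.45
tool_pos: [0.5816, 0.2481, 0.0821]
orientation: [-2.122, 2.315, 0.002]
force: [0.8, 5.7, -1.3]
opening: 0.0119
```

```bash
python3 w.py w22; python3 -c "
from h import *
crop('pics/w22.png','pics/c22.png',160,135,350,285,4)"
```

```text
22.5 [0.5817 0.2481 0.0821] yaw -94.98554661029715 z [ 0.0002  0.0014 -1.    ] F [ 0.8097  5.1534 -1.4375] op 0.011911474006386664
```

View pics/c22.png

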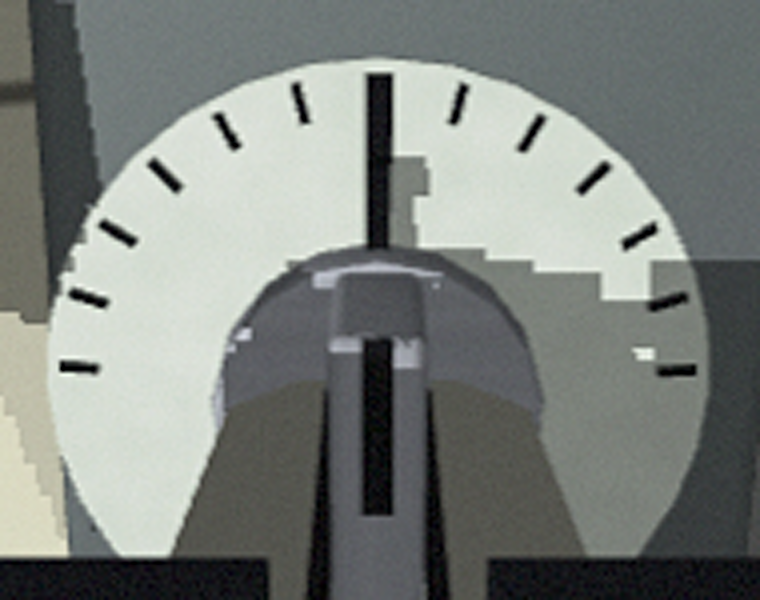

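The pointer lies exactly on the thick zero tick. I'll relieve the side force, release and lift.

>>> {"method": "carry_out", "body": {"steps": [{"xyz":[0,0.1,0],"rot":[0,0,0]},{"xyz":[0,0.1,0],"rot":[0,0,0]},{"xyz":[0,0.1,0],"rot":[0,0,0]}]}}

```text
t: 22.8
tool_pos: [0.5817, 0.2482, 0.0821]
orientation: [2.12, -2.318, -0.0]
force: [-0.8, 3.2, 1.1]
opening: 0.0117
```

>>> {"method": "carry_out", "body": {"steps": [{"xyz":[0,0,0],"rot":[0,0,0]},{"xyz":[0,0,0],"rot":[0,0,0]},{"xyz":[0,0,0],"rot":[0,0,0]},{"xyz":[0,0,0],"rot":[0,0,0]},{"xyz":[0,0,0],"rot":[0,0,0]},{"xyz":[0,0,0],"rot":[0,0,0]}], "grip": 0.6}}

```text
t: 23.4
tool_pos: [0.5818, 0.2481, 0.082]
orientation: [2.119, -2.319, 0.0]
force: [-0.2, -0.2, -0.1]
opening: 0.0541
```

>>> {"method": "carry_out", "body": {"steps": [{"xyz":[0,0,1],"rot":[0,0,0]},{"xyz":[0,0,3],"rot":[0,0,0]},{"xyz":[0,0,6],"rot":[0,0,0]},{"xyz":[0,0,10],"rot":[0,0,0]},{"xyz":[0,0,14],"rot":[0,0,0]},{"xyz":[-1,-1,17],"rot":[0,0,0]},{"xyz":[-3,-4,18],"rot":[0,0,0]},{"xyz":[-3,-4,18],"rot":[0,0,0]},{"xyz":[-3,-4,18],"rot":[0,0,0]}]}}

```text
t: 24.3
tool_pos: [0.5519, 0.208, 0.2634]
orientation: [-2.117, 2.318, -0.001]
force: [0.0, 0.7, 0.6]
opening: 0.0559
```

```bash
python3 w.py w23; python3 w.py s23 side; python3 w.py t23 top; python3 -c "
from h import *
crop('pics/s23.png','pics/c24.png',180,100,310,250,4)"
```

```text
24.35 [0.5519 0.2083 0.2625] yaw -95.16519331914974 z [ 0.0007  0.0005 -1.    ] F [-0.2722 -0.0118 -0.4661] op 0.0557609424355561
24.4 [0.5517 0.2085 0.2618] yaw -95.14353733484606 z [-0.0004  0.0002 -1.    ] F [-0.3064  0.1135 -0.1582] op 0.05578284830354648
24.45 [0.5517 0.2086 0.2614] yaw -95.12979317356648 z [-0.001  -0.0001 -1.    ] F [-0.031  -0.105  -0.6192] op 0.05578284419433062
```

View pics/w23.png

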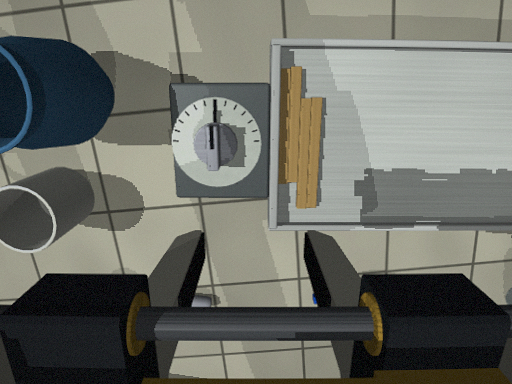

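View pics/c24.png

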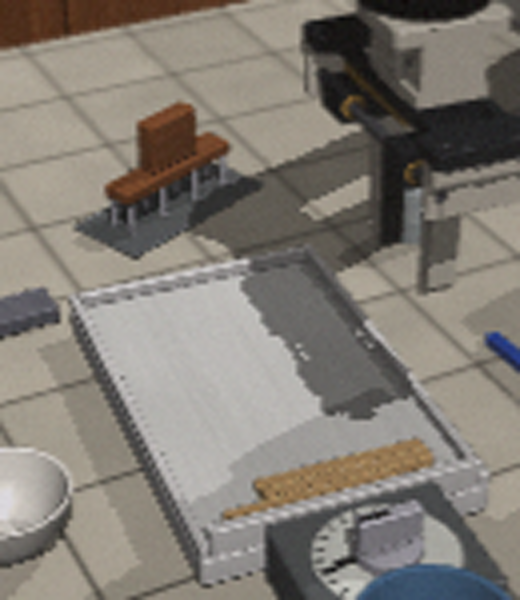

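View pics/t23.png

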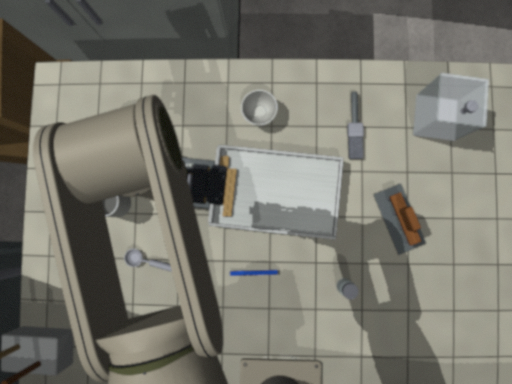

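```bash
python3 -c "
from h import *
crop('pics/w23.png','pics/c25.png',160,35,340,235,3)"
```

```text
(no output)
```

View pics/c25.png

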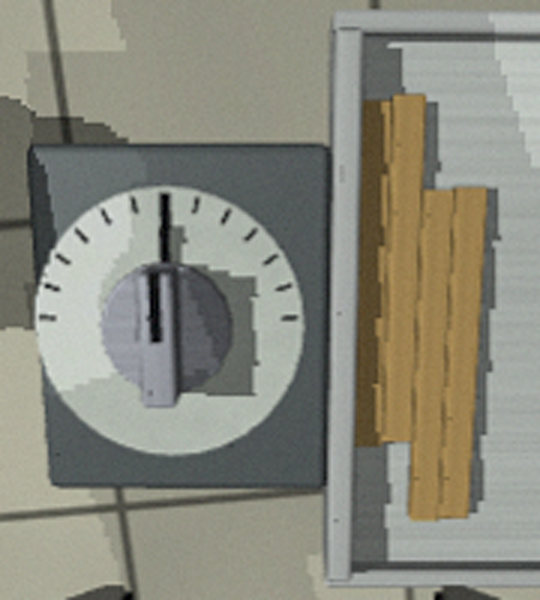

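Let me check numerically how parallel the sticks are to the fence.

Run:
```python
from h import *
import json
np.set_printoptions(precision=4,suppress=True)
c=json.load(open('pics/w23.json')); c['dist_coeffs']=np.array(c['dist_coeffs'])
u=lambda L:[((x+.5)/3-.5+160,(y+.5)/3-.5+35) for x,y in L]
C=np.array([.5602,.0179]);a=np.radians(-4.9);ex=np.array([np.cos(a),np.sin(a)]);ey=np.array([-ex[1],ex[0]])
def L(n,p,z):
    q=p2w(c,u(p),z)[:,:2]-C; q=np.c_[q@ex,q@ey]; d=q[0]-q[1]
    print(n,(q*1e3).round(1).tolist(),'len',np.linalg.norm(d).round(4),'ang',np.degrees(np.arctan2(d[1],d[0])).round(2))
L('fence in',[(362,30),(352,575)],.054)
L('fence out',[(334,30),(327,580)],.054)
L('s4 right',[(488,190),(468,515)],.04)
L('s3/4',[(455,193),(441,515)],.04)
L('s2/3',[(424,192),(410,440)],.04)
L('s2/3b',[(424,192),(410,517)],.04)
L('s2 left',[(393,96),(378,440)],.04)
```

```text
fence in [[102.8, 161.8], [-97.7, 162.1]] len 0.2006 ang -0.1
fence out [[102.8, 171.3], [-99.9, 172.1]] len 0.2027 ang -0.22
s4 right [[49.7, 113.2], [-77.6, 114.3]] len 0.1273 ang -0.49
s3/4 [[48.7, 125.4], [-77.5, 125.3]] len 0.1262 ang 0.03
s2/3 [[49.1, 136.9], [-45.9, 139.0]] len 0.095 ang -1.28
s2/3b [[49.1, 136.9], [-78.3, 137.9]] len 0.1274 ang -0.47
s2 left [[82.5, 149.2], [-45.8, 151.7]] len 0.1284 ang -1.12
```

The sticks are parallel to the fence within about 0.5–1°. The pack is 48 mm deep for four 12 mm sticks, so they are touching. The pointer is on zero, and the rake is upright and centred. Handing in.

```bash
python3 -c "
from plant import *
print(close_job())"
```

```text
the job is handed in; nothing more can be done
None
```

The job is done and handed in at about 24.5 s of the 59 s allowed. I combed the four sticks against the fence with the rake, stood the rake back on its rest, and then turned the tare knob to zero.

**Last checks (all from pictures taken before handing in):**
- **Sticks:** All four lie flat and touch each other and the fence. The pack is 48 mm deep, and the edges I could read are within about 0.5° of the fence; one short, rough reading gave just over 1°. The rake's peak push was about 3–4 N.
- **Stagger:** The ends do not line up. The two rear sticks sit about 32 mm nearer the robot than the front two; I left them that way because they lie side by side.
- **Rake:** It stands upright and released, aligned with the rest and a few millimetres at most from its middle.
- **Knob:** The pointer lies on the thick zero tick after release, having started at about 0.9 rad.
- **Everything else:** The bowl, jar, spoon, brush and blue stick look unmoved in the last top view. The arm hid the jug there and partly hid the mug, so I could not compare those two with the first picture; the gripper passed clear of both.

The only forces off plan were small: 5–8 N sideways while gripping the knob slightly off centre, and about 7 N when setting the rake down. I relieved each before going on.

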